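Clear the chips and roll the bar over onto its flat

TASK

The plastic round bar has just had a flat milled along it and lies flat side up against the plain metal rail of its plate. First wipe the three loose chips off the plate with the white scraper block (keep the fingers off the sharp chips) and put the block down beside the plate; then, with light pressure and without ever lifting the bar, roll it over towards the yellow stop rail until it lies on its flat, and push it snug and square against the yellow rail, leaving everything else on the bench alone.

Things in the scene. Friction and masses are not known exactly. Their poses are not given: they have to be found in the camera images.
- plate: grey plate fixed on the worktop, 200 mm in x, 170 in y, 12 thick; origin at the centre of its underside, z up. Two rails along y over its whole width, 14 mm thick: bare aluminium, 48 mm high above the plate, on its -x edge; the yellow stop, 32 mm high, on its +x edge; inner faces at x = -86 and +86 mm. Its y ends are open
- stop_face (a point): middle of the inner face (facing plate -x) of the yellow stop rail, 20 mm above the plate's surface
- bar: green plastic bar, 56 mm diameter, 130 mm long, 0.5 kg, loose; one flat milled along it, 22 mm from the axis, 34 mm wide, with two dark holes; a white line along the far round side. Origin on the axis at mid length; y along it, z out of the flat. Starts z up at the aluminium rail, no room for a finger behind; must end z down. The half turn takes 87 mm of travel
- scraper_block: white plastic block, 32 mm (x) by 70 mm (y) by 26 mm high, two bores in its top, standing loose on the open worktop at the robot's right; origin at the centre of its underside
- chip_1: green plastic chip, bent up at both ends, about 13 mm (x) by 33 mm (y) by 8 mm high, 12 g, loose on the plate between bar and stop rail; origin at the centre of its underside
- chip_2: like chip_1
- chip_3: like chip_1
- white_jar: bystander: white jar with screw lid, 54 mm wide, 67 mm high, behind and right of the plate; origin at the centre of its underside
- paper_bowl: bystander: white bowl, 69 mm wide, 29 mm high, at the robot's right, beyond the scraper block; origin at the centre of its underside
- red_jar: bystander: red jar with blue lid, 54 mm wide, 67 mm high, at the robot's right, beyond the scraper block; origin at the centre of its underside

How it is judged:
By the outcome, as a careful person would: the job done as asked, in the order asked, and still so for the second after the job is handed in, with the robot touching nothing.
It also fails if it takes over 72 s, if anything falls off the work surface, if the arm or the gripper's body presses on something with over 40 N, if the wrist force passes 120 N, or if a joint passes its speed limit or range.

ROBOT

A 6-joint arm with a two-finger parallel gripper is mounted at the origin on a cart in front of the work surface, level with it; the furniture and walls round the work are solid. World frame = base frame: x ahead of the robot, y to its left, z up, the work surface at z = 0. Lengths are in m, angles in rad, forces in N, time in s.
With the tool pointing down it reaches from about 0.35 to 0.975 m from the base axis. Payload 4.9 kg.
Tool frame: the origin (TCP) lies at the very end of the fingers, on their centre line; the grasp point (between the pads) lies 19 mm behind it; z points along the fingers, y is the line along which they close (so a half turn about z gives the same grasp; the last joint's range is limited). The gripper opens to 85 mm and grips with 20 to 120 N. Pads are 22 mm wide; open, the fingers measure 114 mm over their backs; the gripper's body (76 mm by 85 mm) begins 54 mm behind the grasp point. The pads swing forward as they close: fully open they stand 13 mm farther back than shut.
Start: joints at [-1.399, 0.053, 1.613, -0, 1.476, -0.119], TCP at [0.179, -0.599, 0.231] pointing down, gripper open.
Joint ranges: [-3.01, 3.01], [-1.01, 2.22], [0.06, 2.58], [-1.02, 4.17], [0.09, 2.62], [-3.14, 3.14]. Speed limits (rad/s): [2.57, 2.57, 3.14, 3.14, 3.14, 3.14].

INTERFACE

Orientations are given as a unit quaternion [w, x, y, z].
In Python, from plant import manip gives the robot as it stands.
- The arm moves only by the tool send_rows, never from a script. Its argument "increments" is a list of rows, each an object of numbers: "claw": the closure, from -1 (fully open) to 1 (shut); "dx", "dy", "dz": the shift along the tool's x, y, z in units of 0.5 m (1.0 is 0.5 m); "yaw": the turn about the tool's z in units of 1.5 rad (1.0 is 1.5 rad). A call has 1 to 20 rows; each row is the pose to reach, as a shift and turn from the pose commanded when the call began, along the tool's axes at that moment; what a row does not reach only later rows make up. A row lasts 1/8 s, in which the tool goes at most 62.5 mm and 10.7 degrees, less where a joint would pass 70% of its speed; a pose out of reach is approached as far as the arm can. A call with a number of a shift or a turn outside -1 to 1 is refused whole. A call with a gripper value outside its range is refused whole. The fingers move at their own pace and stop on an object; the grip force is fixed at half the most. Time passes only in rows, so rows that repeat a pose let the fingers close. It gives the time, the measured TCP pose, the force, the opening and the grip force at its end, in the units of the state.
- manip.state(): the state, without advancing time (a new reading comes with each control period).
- manip.grab_frame(name): name is "scene" or "side" or "wrist"; returns the picture (420x560x3 uint8, red, green, blue); there is no depth.
- manip.camera_params(name): a dict with "camera_matrix" (3x3 intrinsics, pixels), "extrinsics" (4x4, takes a point from world to camera coordinates); the wrist camera has in their place "tool_from_camera" (4x4, takes a point from camera to tool coordinates, whose origin is the TCP and whose axes are the flange's). Camera axes: x right, y down, z forward; pixel columns grow to the right and rows downward; lengths in m; the calibration is good to about 2 mm. A picture is of the moment at which its call begins: read the wrist's pose just before it. camera_params takes no time and is no camera call.
- manip.job_done(): hands the job in; it is judged then, once.
The state is a dict: "time": time; "joint_pos": joint angles; "joint_vel": joint speeds; "joint_efforts": joint torques, N m; "tool_pos": TCP position; "tool_rot": TCP orientation; "contact_force": force on the tool from outside, world axes, zero at the start; "ft_torque": the same for the moment, N m; "gripper_width": opening from 0.0 (shut) to 1.0 (fully open); "grasp_force": force on a finger pad.
Only numpy, scipy, OpenCV 4.12 (cv2) and the standard library are available. Lean on these libraries where they do the work, as an engineer would, in place of code of your own. Each camera call takes 0.05 s, during which the arm holds its last target. There are 200 camera calls.

## Working session

There is one attempt and no reset: what is moved stays moved. The work goes in short steps, Python scripts to look and compute and a tool call to move; the robot and the scene stay as the last step left them, time stands still between calls to the robot, and variables do not carry over. Pictures are saved under pics/ and viewed, at most 10 in all, crops included, and the job is handed in when it is done.

Besides the shell and the picture viewer there is one more tool, called after "Request:" by a JSON object that holds its "op" and its "data", one argument or row to a line. send_rows: Moves the arm, as the interface text tells. Shifts and turns lie within -1 to 1; 1 stands for 0.5 m of shift or 1.5 rad of turn. Its arguments: {"type":"object","properties":{"increments":{"type":"array","items":{"type":"object","properties":{"claw":{"type":"number"},"dx":{"type":"number"},"dy":{"type":"number"},"dz":{"type":"number"},"yaw":{"type":"number"}}}}},"required":["increments"]}

```bash
ls; mkdir -p pics; python3 - <<'E'
from plant import manip
import cv2,numpy as np
s=manip.state();print(s)
for n in("scene","side"):
    cv2.imwrite(f"pics/{n}0.png",manip.grab_frame(n)[:,:,::-1])
    c=manip.camera_params(n);print(n,np.round(c["camera_matrix"],1).tolist(),np.round(c["extrinsics"],4).tolist())
c=manip.camera_params("wrist");print({k:np.round(v,3).tolist() for k,v in c.items()})
E
```

```text
pics
{'time': 0.0, 'joint_pos': array([-1.39899199e+00,  5.33354975e-02,  1.61431246e+00, -2.12586453e-06,
        1.47599434e+00, -1.18986822e-01]), 'joint_vel': array([ 0.00152554, -0.00026274,  0.00082476, -0.00042725, -0.00093339,
        0.00084802]), 'joint_efforts': array([ 3.01898886e-03, -3.93681550e+01, -3.70175028e+01, -1.55943695e-05,
        7.03983824e-03,  4.92098096e-06]), 'tool_pos': array([ 0.17909328, -0.59813404,  0.23006523]), 'tool_rot': array([-1.02443604e-03,  9.89448136e-01,  1.44883873e-01, -2.81188012e-05]), 'contact_force': array([ 0.45214539, -0.37533365,  0.33943652]), 'ft_torque': array([-0.01703875,  0.05340046,  0.01472062]), 'grasp_force': 0.0, 'gripper_width': 0.9987915481280846}
scene [[467.0, 0.0, 278.6], [0.0, 467.0, 207.5], [0.0, 0.0, 1.0]] [[-0.8133, -0.5815, 0.0202, 0.4516], [-0.4091, 0.5469, -0.7305, 0.2463], [0.4137, -0.6023, -0.6827, 1.1028], [0.0, 0.0, 0.0, 1.0]]
side [[387.4, 0.0, 281.1], [0.0, 387.4, 206.9], [0.0, 0.0, 1.0]] [[-0.8818, -0.4713, -0.0178, 0.479], [-0.2251, 0.4538, -0.8622, 0.1492], [0.4144, -0.7563, -0.5062, 0.6801], [0.0, 0.0, 0.0, 1.0]]
{'camera_matrix': [[361.648, 0.0, 272.82], [0.0, 361.648, 207.997], [0.0, 0.0, 1.0]], 'tool_from_camera': [[0.001, -0.96, -0.281, 0.072], [1.0, 0.001, 0.001, 0.0], [-0.0, -0.281, 0.96, -0.144], [0.0, 0.0, 0.0, 1.0]]}
```

View pics/scene0.png

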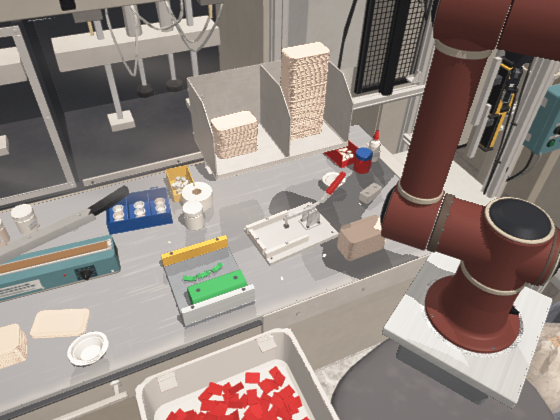

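View pics/side0.png

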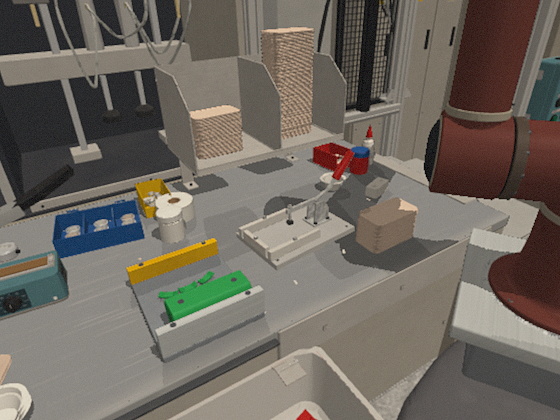

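The scene view shows the plate around (210,280), the yellow rail at (195,250), and the green bar at (217,288). The chips are near (203,272). The scraper block is at (370,192), the bowl at (333,182) and the red jar at (363,160). A clamp fixture and a brown box stand between the block and the plate.

```bash
cat > h.py <<'E'
import numpy as np,cv2
from plant import manip
from scipy.spatial.transform import Rotation as R
def cam(n,st=None):
    c=manip.camera_params(n);K=np.array(c["camera_matrix"])
    if n=="wrist":
        T=np.array(c["tool_from_camera"]);q=st["tool_rot"];W=np.eye(4)
        W[:3,:3]=R.from_quat([q[1],q[2],q[3],q[0]]).as_matrix();W[:3,3]=st["tool_pos"]
        return K,np.linalg.inv(W@T)
    return K,np.array(c["extrinsics"])
def onz(C,uv,z):
    K,E=C;uv=np.atleast_2d(np.asarray(uv,float))
    d=np.c_[uv,np.ones(len(uv))]@np.linalg.inv(K).T@E[:3,:3]
    o=-E[:3,:3].T@E[:3,3]
    return o+d*((z-o[2])/d[:,2])[:,None]
def proj(C,P):
    K,E=C;P=np.atleast_2d(P);q=(P@E[:3,:3].T+E[:3,3])@K.T
    return q[:,:2]/q[:,2:]
def mask(im,lo,hi,box=None,amin=15):
    m=cv2.inRange(cv2.cvtColor(im,cv2.COLOR_RGB2HSV),np.array(lo),np.array(hi))
    if box:
        b=np.zeros_like(m);b[box[1]:box[3],box[0]:box[2]]=1;m=m*b
    cs,_=cv2.findContours(m,cv2.RETR_EXTERNAL,cv2.CHAIN_APPROX_NONE)
    return sorted([c for c in cs if cv2.contourArea(c)>=amin],key=lambda c:-cv2.contourArea(c))
def crop(im,x0,y0,x1,y1,k,name):
    cv2.imwrite("pics/"+name,cv2.resize(im[y0:y1,x0:x1,::-1],None,fx=k,fy=k,interpolation=cv2.INTER_CUBIC))
E
python3 - <<'E'
from h import *
ims={n:cv2.imread(f"pics/{n}0.png")[:,:,::-1].copy() for n in("scene","side")}
for n,box in(("scene",(150,225,260,330)),("side",(115,230,275,360))):
    C=cam(n);im=ims[n]
    y=mask(im,(18,120,90),(32,255,255),box)[0]
    print(n,"yellow rect on z=.044",np.round(onz(C,cv2.boxPoints(cv2.minAreaRect(y)),.044)[:,:2],3).tolist())
    for g in mask(im,(45,120,50),(80,255,255),box,8):
        m=g[:,0].mean(0);print(" green",cv2.contourArea(g),m.round(1),onz(C,m,.016)[0].round(3),onz(C,m,.06)[0].round(3))
C=cam("scene")
for nm,p,z in(("block",(370,190),.026),("bowl",(333,181),.029),("rjar",(363,153),.067),("wjar",(193,207),.067),("roll",(197,190),.067),("box",(362,228),.08),("clamp",(312,208),.06),("handle",(345,178),.1)):
    print(nm,onz(C,p,z)[0].round(3))
a=cv2.resize(ims["scene"][225:330,150:260],None,fx=5,fy=5,interpolation=2)
b=cv2.resize(ims["scene"][140:245,310:350+40],None,fx=5,fy=5,interpolation=2)[:, :]
o=np.hstack([a,b]);o=cv2.resize(o,(800,int(o.shape[0]*800/o.shape[1])));cv2.imwrite("pics/c1.png",o[:,:,::-1]);print(o.shape)
E
```

```text
scene yellow rect on z=.044 [[0.681, 0.331], [0.596, 0.182], [0.563, 0.207], [0.648, 0.351]]
 green 886.5 [215.9 286.5] [0.521 0.308 0.016] [0.496 0.331 0.06 ]
 green 36.0 [189.5 277.9] [0.59  0.326 0.016] [0.562 0.349 0.06 ]
 green 36.0 [203.5 273.8] [0.571 0.297 0.016] [0.544 0.321 0.06 ]
 green 32.0 [216.9 267.1] [0.559 0.261 0.016] [0.532 0.287 0.06 ]
side yellow rect on z=.044 [[0.68, 0.33], [0.595, 0.18], [0.552, 0.22], [0.636, 0.358]]
 green 2033.0 [201.3 292.5] [0.541 0.297 0.016] [0.506 0.332 0.06 ]
block [ 0.384 -0.223  0.026]
bowl [ 0.491 -0.19   0.029]
rjar [ 0.465 -0.321  0.067]
wjar [0.716 0.172 0.067]
roll [0.754 0.114 0.067]
box [ 0.309 -0.017  0.08 ]
clamp [ 0.461 -0.023  0.06 ]
handle [ 0.433 -0.143  0.1  ]
(442, 800, 3)
```

View pics/c1.png

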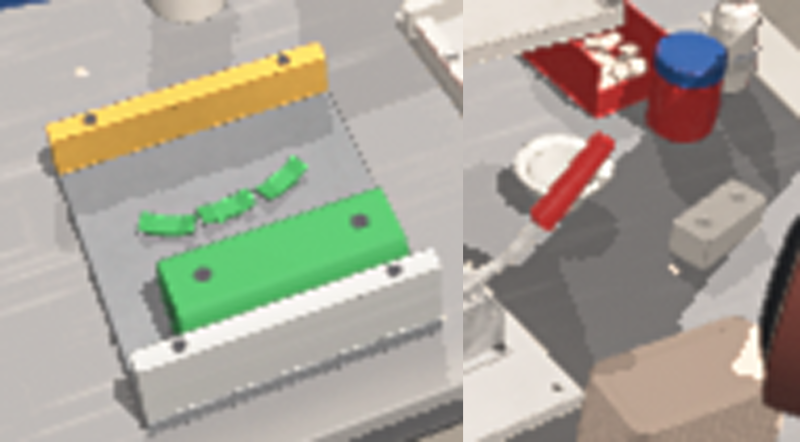

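The crop shows the three chips in a row in the channel in front of the bar. The block stands free at about (0.38,-0.22). The clamp handle and the bowl are more than 90 mm away from it. I'll move above the block and measure it with the wrist camera.

Request:
{"op": "send_rows", "data": {
  "increments": [
    {"dx":0.1,"dy":-0.1},
    {"dx":0.2,"dy":-0.2},
    {"dx":0.3,"dy":-0.3},
    {"dx":0.4,"dy":-0.4},
    {"dx":0.5,"dy":-0.5},
    {"dx":0.6,"dy":-0.6},
    {"dx":0.6,"dy":-0.6},
    {"dx":0.6,"dy":-0.6},
    {"dx":0.6,"dy":-0.6}
  ]
}}

```text
invalid input
```

```bash
python3 - <<'E'
from h import *
st=manip.state();print(st["time"],st["tool_pos"],st["tool_rot"],st["contact_force"])
im=manip.grab_frame("wrist");cv2.imwrite("pics/w1.png",im[:,:,::-1])
C=cam("wrist",st)
print(proj(C,[.384,-.223,.026]),onz(C,[[0,0],[560,0],[560,420],[0,420]],0)[:,:2].round(2).tolist())
E
```

```text
0.1 [ 0.17909886 -0.59819884  0.23019166] [-9.20616516e-04  9.89449809e-01  1.44873139e-01 -3.42604310e-05] [ 0.93270026 -0.50992553 -0.55011825]
[[-130.82974046 -223.02079448]] [[0.26, -0.31], [0.41, -0.81], [-0.02, -1.05], [-0.23, -0.35]]
```

View pics/w1.png

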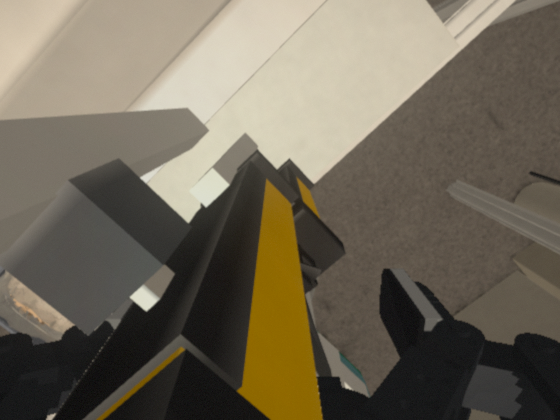

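The move was refused, so this picture shows only what lies under the start pose: machinery beside the bench. I'll retry with every field given.

Request:
{"op": "send_rows", "data": {
  "increments": [
    {"dx":0.1,"dy":-0.1,"dz":0,"yaw":0,"claw":-1},
    {"dx":0.2,"dy":-0.2,"dz":0,"yaw":0,"claw":-1},
    {"dx":0.3,"dy":-0.3,"dz":0,"yaw":0,"claw":-1},
    {"dx":0.4,"dy":-0.4,"dz":0,"yaw":0,"claw":-1},
    {"dx":0.5,"dy":-0.5,"dz":0,"yaw":0,"claw":-1},
    {"dx":0.6,"dy":-0.6,"dz":0,"yaw":0,"claw":-1},
    {"dx":0.6,"dy":-0.6,"dz":0,"yaw":0,"claw":-1},
    {"dx":0.6,"dy":-0.6,"dz":0,"yaw":0,"claw":-1},
    {"dx":0.6,"dy":-0.6,"dz":0,"yaw":0,"claw":-1}
  ]
}}

```text
time: 1.27
tool_pos: [0.3804, -0.2255, 0.2311]
tool_rot: [0.0, 0.989, 0.145, -0.0]
contact_force: [-0.7, -0.2, -0.5]
gripper_width: 0.997
grasp_force: 0.0
```

```bash
python3 - <<'E'
from h import *
st=manip.state()
im=manip.grab_frame("wrist");cv2.imwrite("pics/w2.png",im[:,:,::-1])
C=cam("wrist",st)
print(proj(C,[.384,-.223,.026]))
E
```

```text
[[270.90875762 174.1343612 ]]
```

View pics/w2.png

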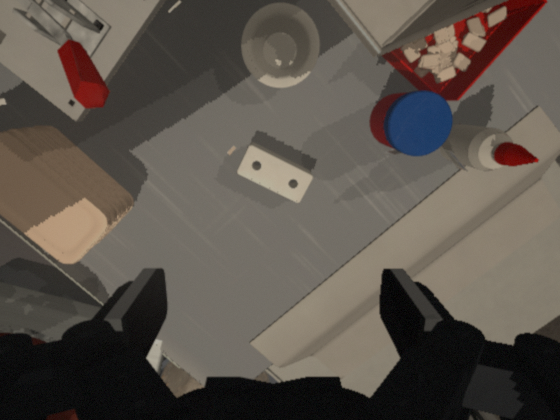

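The wrist view shows the block's bright top from about (250,143) to (302,202), with nothing within finger range of it. I'll measure its top face.

```bash
python3 - <<'E'
from h import *
st=manip.state();C=cam("wrist",st)
im=cv2.imread("pics/w2.png")[:,:,::-1].copy()
for v in(140,160,175):
  for c in mask(im,(0,0,v),(179,70,255),(225,120,330,215),300):
    r=cv2.minAreaRect(c);b=cv2.boxPoints(r);P=onz(C,b,.026)
    e=P[1]-P[0],P[2]-P[1];print(v,b.round(0).tolist(),P.mean(0).round(4),[(np.linalg.norm(x).round(4),np.degrees(np.arctan2(x[1],x[0])).round(1)) for x in e])
t=R.from_quat(np.roll(st["tool_rot"],-1)).as_matrix();print(t.round(3),st["tool_pos"])
E
```

```text
140 [[235.0, 172.0], [250.0, 144.0], [313.0, 176.0], [299.0, 204.0]] [ 0.3847 -0.227   0.026 ] [(np.float64(0.031), np.float64(-10.9)), (np.float64(0.069), np.float64(-99.9))]
160 [[236.0, 172.0], [250.0, 145.0], [312.0, 176.0], [299.0, 203.0]] [ 0.3845 -0.2271  0.026 ] [(np.float64(0.0297), np.float64(-10.9)), (np.float64(0.0678), np.float64(-99.9))]
175 [[237.0, 172.0], [250.0, 146.0], [312.0, 176.0], [299.0, 203.0]] [ 0.3845 -0.2271  0.026 ] [(np.float64(0.0289), np.float64(-10.9)), (np.float64(0.0669), np.float64(-99.9))]
[[ 0.958  0.286 -0.   ]
 [ 0.286 -0.958 -0.   ]
 [-0.     0.    -1.   ]] [ 0.38021687 -0.22594829  0.23113197]
```

Request:
{"op": "send_rows", "data": {
  "increments": [
    {"dx":0.0076,"dy":0.0046,"dz":0.05,"yaw":0.12,"claw":-1},
    {"dx":0.0076,"dy":0.0046,"dz":0.15,"yaw":0.24,"claw":-1},
    {"dx":0.0076,"dy":0.0046,"dz":0.25,"yaw":0.308,"claw":-1},
    {"dx":0.0076,"dy":0.0046,"dz":0.33,"yaw":0.308,"claw":-1},
    {"dx":0.0076,"dy":0.0046,"dz":0.4,"yaw":0.308,"claw":-1},
    {"dx":0.0076,"dy":0.0046,"dz":0.43,"yaw":0.308,"claw":-1},
    {"dx":0.0076,"dy":0.0046,"dz":0.454,"yaw":0.308,"claw":-1},
    {"dx":0.0076,"dy":0.0046,"dz":0.454,"yaw":0.308,"claw":-1}
  ]
}}

```text
time: 2.33
tool_pos: [0.3848, -0.2269, 0.0043]
tool_rot: [-0.0, 0.996, -0.086, -0.0]
contact_force: [0.6, 0.3, -0.0]
gripper_width: 0.999
grasp_force: 0.0
```

Request:
{"op": "send_rows", "data": {
  "increments": [
    {"dx":0,"dy":0,"dz":0,"yaw":0,"claw":1},
    {"dx":0,"dy":0,"dz":0,"yaw":0,"claw":1},
    {"dx":0,"dy":0,"dz":0,"yaw":0,"claw":1},
    {"dx":0,"dy":0,"dz":0,"yaw":0,"claw":1},
    {"dx":0,"dy":0,"dz":0,"yaw":0,"claw":1},
    {"dx":0,"dy":0,"dz":0,"yaw":0,"claw":1}
  ]
}}

```text
time: 3.08
tool_pos: [0.3863, -0.2276, 0.0061]
tool_rot: [0.001, 0.996, -0.085, 0.001]
contact_force: [-0.7, -1.4, 6.2]
gripper_width: 0.801
grasp_force: 69.3
```

The grip is good: width 68 mm and underside at z≈0 with the TCP at 0.0061. Next I'll lift and carry the block over the -y end of the plate, turning so the block lies along plate x.

Request:
{"op": "send_rows", "data": {
  "increments": [
    {"dx":0,"dy":0,"dz":-0.05,"yaw":0,"claw":1},
    {"dx":0,"dy":0,"dz":-0.15,"yaw":0,"claw":1},
    {"dx":0,"dy":0,"dz":-0.27,"yaw":0,"claw":1},
    {"dx":0,"dy":0,"dz":-0.39,"yaw":0,"claw":1},
    {"dx":0,"dy":0,"dz":-0.4,"yaw":0,"claw":1},
    {"dx":0.015,"dy":-0.1,"dz":-0.4,"yaw":-0.09,"claw":1},
    {"dx":0.03,"dy":-0.2,"dz":-0.4,"yaw":-0.18,"claw":1},
    {"dx":0.045,"dy":-0.3,"dz":-0.4,"yaw":-0.27,"claw":1},
    {"dx":0.06,"dy":-0.4,"dz":-0.4,"yaw":-0.36,"claw":1},
    {"dx":0.075,"dy":-0.5,"dz":-0.4,"yaw":-0.45,"claw":1},
    {"dx":0.09,"dy":-0.6,"dz":-0.4,"yaw":-0.54,"claw":1},
    {"dx":0.105,"dy":-0.7,"dz":-0.4,"yaw":-0.63,"claw":1},
    {"dx":0.12,"dy":-0.8,"dz":-0.4,"yaw":-0.72,"claw":1},
    {"dx":0.134,"dy":-0.9,"dz":-0.4,"yaw":-0.81,"claw":1},
    {"dx":0.134,"dy":-0.919,"dz":-0.4,"yaw":-0.817,"claw":1},
    {"dx":0.134,"dy":-0.919,"dz":-0.4,"yaw":-0.817,"claw":1},
    {"dx":0.134,"dy":-0.919,"dz":-0.4,"yaw":-0.817,"claw":1}
  ]
}}

```text
time: 5.2
tool_pos: [0.5287, 0.2137, 0.2037]
tool_rot: [0.0, 0.865, 0.502, -0.001]
contact_force: [-0.0, -0.3, -0.9]
gripper_width: 0.801
grasp_force: 68.5
```

```bash
python3 - <<'E'
from h import *
st=manip.state();np.save("st3.npy",np.r_[st["tool_pos"],st["tool_rot"]])
im=manip.grab_frame("wrist");cv2.imwrite("pics/w3.png",im[:,:,::-1])
print(st["gripper_width"],st["contact_force"].round(1),st["joint_pos"].round(2))
C=cam("wrist",st)
for c in mask(im,(18,120,90),(32,255,255),None,300)[:2]:
    b=cv2.boxPoints(cv2.minAreaRect(c));print("yel",b.round(0).tolist(),onz(C,b,.044)[:,:2].round(4).tolist())
for c in mask(im,(45,120,50),(80,255,255),None,30)[:5]:
    b=cv2.boxPoints(cv2.minAreaRect(c));a=cv2.contourArea(c);z=.062 if a>5000 else .016
    print("gr",a,b.round(0).tolist(),onz(C,b,z)[:,:2].round(4).tolist())
E
```

```text
0.8008495113291235 [-0.  -0.3 -0.9] [ 0.25 -0.06  1.77 -0.    1.43  0.77]
yel [[336.0, 179.0], [349.0, -2.0], [374.0, 0.0], [361.0, 181.0]] [[0.5799, 0.1938], [0.6506, 0.3122], [0.6667, 0.3016], [0.5983, 0.1815]]
gr 12003.5 [[129.0, 0.0], [204.0, -4.0], [213.0, 170.0], [137.0, 174.0]] [[0.5104, 0.3855], [0.558, 0.3611], [0.4972, 0.2537], [0.4429, 0.2812]]
gr 580.0 [[255.0, 45.0], [273.0, 7.0], [286.0, 13.0], [269.0, 51.0]] [[0.5743, 0.323], [0.6013, 0.3407], [0.609, 0.331], [0.5821, 0.3128]]
gr 505.0 [[260.0, 55.0], [274.0, 54.0], [277.0, 93.0], [263.0, 94.0]] [[0.574, 0.3144], [0.5849, 0.3092], [0.5715, 0.2802], [0.5603, 0.2855]]
gr 462.0 [[262.0, 104.0], [275.0, 98.0], [290.0, 131.0], [278.0, 137.0]] [[0.5554, 0.2785], [0.5674, 0.2775], [0.5658, 0.2455], [0.5535, 0.2464]]
```

View pics/w3.png

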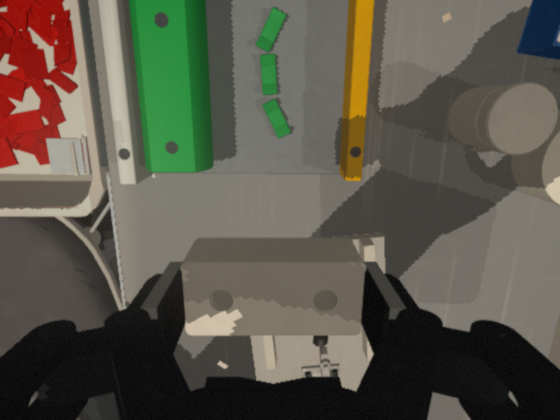

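The wrist view shows the chips at about (270,30), (268,74) and (276,118), the rail edge on the right at (361,181), and the block held squarely. The plate centre comes out at (0.553,0.305) with yaw -29.7°. The chips span plate x from 10 to 41 mm, so I'll lower the block at plate x=28, y=-91.

Request:
{"op": "send_rows", "data": {
  "increments": [
    {"dx":0,"dy":0.008,"dz":0.08,"yaw":0,"claw":1},
    {"dx":0,"dy":0.008,"dz":0.17,"yaw":0,"claw":1},
    {"dx":0,"dy":0.008,"dz":0.25,"yaw":0,"claw":1},
    {"dx":0,"dy":0.008,"dz":0.31,"yaw":0,"claw":1},
    {"dx":0,"dy":0.008,"dz":0.345,"yaw":0,"claw":1},
    {"dx":0,"dy":0.008,"dz":0.36,"yaw":0,"claw":1},
    {"dx":0,"dy":0.008,"dz":0.366,"yaw":0,"claw":1},
    {"dx":0,"dy":0.008,"dz":0.368,"yaw":0,"claw":1},
    {"dx":0,"dy":0.008,"dz":0.368,"yaw":0,"claw":1}
  ]
}}

```text
time: 6.38
tool_pos: [0.5334, 0.2132, 0.0213]
tool_rot: [0.0, 0.864, 0.503, 0.001]
contact_force: [-0.1, 0.1, -1.3]
gripper_width: 0.798
grasp_force: 68.5
```

Request:
{"op": "send_rows", "data": {
  "increments": [
    {"dx":0,"dy":0,"dz":0.004,"yaw":0,"claw":1},
    {"dx":0,"dy":0,"dz":0.004,"yaw":0,"claw":1},
    {"dx":0.015,"dy":0,"dz":0.004,"yaw":0,"claw":1},
    {"dx":0.03,"dy":0,"dz":0.004,"yaw":0,"claw":1},
    {"dx":0.045,"dy":0,"dz":0.004,"yaw":0,"claw":1},
    {"dx":0.06,"dy":0,"dz":0.004,"yaw":0,"claw":1},
    {"dx":0.075,"dy":0,"dz":0.004,"yaw":0,"claw":1},
    {"dx":0.09,"dy":0,"dz":0.004,"yaw":0,"claw":1},
    {"dx":0.105,"dy":0,"dz":0.004,"yaw":0,"claw":1},
    {"dx":0.12,"dy":0,"dz":0.004,"yaw":0,"claw":1}
  ]
}}

```text
time: 7.62
tool_pos: [0.5625, 0.2656, 0.0183]
tool_rot: [0.0, 0.864, 0.503, -0.0]
contact_force: [-0.8, -0.3, -1.6]
gripper_width: 0.8
grasp_force: 68.5
```

```bash
python3 - <<'E'
from h import *
st=manip.state()
im=manip.grab_frame("scene");crop(im,150,200,280,320,5,"s4.png")
C=cam("scene");o=np.array([.553,.305]);ex=np.array([.8686,-.4955]);ey=np.array([.4955,.8686])
d=st["tool_pos"][:2]-o;print(st["tool_pos"],d@ex,d@ey,st["contact_force"].round(1))
E
```

```text
[0.56253593 0.26558918 0.0183005 ] 0.027810967525469143 -0.029507181791142006 [-0.8 -0.3 -1.6]
```

View pics/s4.png

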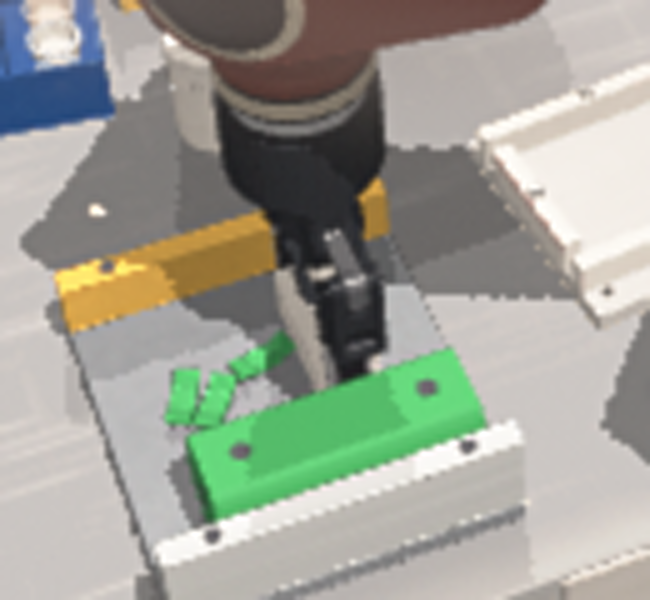

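The block is pushing the chips ahead of it towards the +y end, and the wrist force stays near 1 N. I'll check the chips' x range.

```bash
cat >> h.py <<'E'
O=np.array([.553,.305]);EX=np.array([.8686,-.4955]);EY=np.array([.4955,.8686])
def pl(P): d=np.atleast_2d(P)[:,:2]-O; return np.c_[d@EX,d@EY]
def chips(n="scene",box=None,z=.016,amax=500):
    im=manip.grab_frame(n);C=cam(n)
    for c in mask(im,(45,110,50),(80,255,255),box,6):
        p=pl(onz(C,c[:,0],z));print(cv2.contourArea(c),c[:,0].mean(0).round(0),"min",p.min(0).round(3),"max",p.max(0).round(3))
    return im
E
python3 -c "
from h import *
chips(box=(120,200,280,350))"
```

```text
1040.5 [208. 283.] min [-0.054 -0.085] max [0.039 0.055]
```

```bash
python3 -c "
from h import *
c=np.array([[185,370],[200,372],[165,422],[190,427],[222,370],[240,380],[200,425],[218,430],[235,375],[290,335]])/5+[150,200]
print(pl(onz(cam('scene'),c,.016)).round(3).tolist())"
```

```text
[[0.035, 0.039], [0.031, 0.032], [0.009, 0.057], [0.001, 0.046], [0.028, 0.022], [0.019, 0.016], [0.0, 0.042], [-0.006, 0.035], [0.023, 0.017], [0.036, -0.015]]
```

Request:
{"op": "send_rows", "data": {
  "increments": [
    {"dx":0.005,"dy":-0.008,"dz":0,"yaw":0,"claw":1},
    {"dx":0.02,"dy":-0.008,"dz":0,"yaw":0,"claw":1},
    {"dx":0.035,"dy":-0.008,"dz":0,"yaw":0,"claw":1},
    {"dx":0.05,"dy":-0.008,"dz":0,"yaw":0,"claw":1},
    {"dx":0.065,"dy":-0.008,"dz":0,"yaw":0,"claw":1},
    {"dx":0.08,"dy":-0.008,"dz":0,"yaw":0,"claw":1},
    {"dx":0.095,"dy":-0.008,"dz":0,"yaw":0,"claw":1},
    {"dx":0.11,"dy":-0.008,"dz":0,"yaw":0,"claw":1}
  ]
}}

```text
time: 8.72
tool_pos: [0.5862, 0.3154, 0.0183]
tool_rot: [-0.0, 0.864, 0.503, -0.0]
contact_force: [-0.1, -0.4, -1.1]
gripper_width: 0.802
grasp_force: 68.5
```

```bash
python3 - <<'E'
from h import *
im=chips(box=(120,200,280,350))
crop(im,150,240,250,315,6,"s5.png")
print(pl(manip.state()["tool_pos"]))
E
```

```text
1062.0 [205. 285.] min [-0.054 -0.085] max [0.042 0.078]
[[0.02375706 0.02630648]]
```

View pics/s5.png

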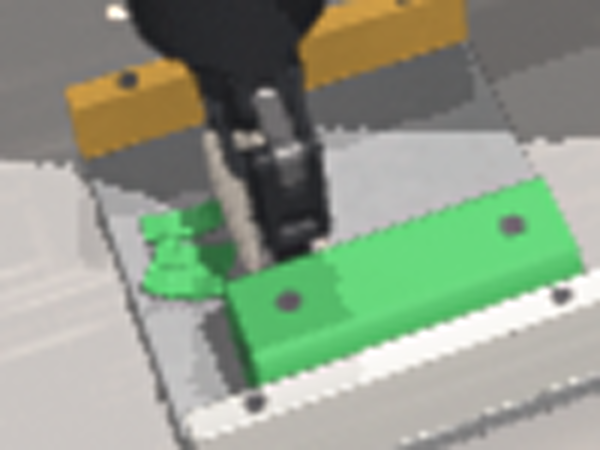

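The chips are bunched near the +y edge, around (185,250) in the crop. I'll carry on over the edge, shifting a little towards -x once the fingers are past the bar's end.

Request:
{"op": "send_rows", "data": {
  "increments": [
    {"dx":0.015,"dy":0,"dz":0,"yaw":0,"claw":1},
    {"dx":0.03,"dy":0,"dz":0,"yaw":0,"claw":1},
    {"dx":0.045,"dy":0,"dz":0,"yaw":0,"claw":1},
    {"dx":0.06,"dy":0,"dz":0,"yaw":0,"claw":1},
    {"dx":0.075,"dy":0,"dz":0,"yaw":0,"claw":1},
    {"dx":0.09,"dy":0,"dz":0,"yaw":0,"claw":1},
    {"dx":0.105,"dy":-0.004,"dz":0,"yaw":0,"claw":1},
    {"dx":0.12,"dy":-0.01,"dz":0,"yaw":0,"claw":1},
    {"dx":0.135,"dy":-0.016,"dz":0,"yaw":0,"claw":1},
    {"dx":0.15,"dy":-0.02,"dz":0,"yaw":0,"claw":1},
    {"dx":0.165,"dy":-0.02,"dz":0,"yaw":0,"claw":1},
    {"dx":0.18,"dy":-0.02,"dz":0,"yaw":0,"claw":1},
    {"dx":0.195,"dy":-0.02,"dz":0,"yaw":0,"claw":1},
    {"dx":0.2,"dy":-0.02,"dz":0,"yaw":0,"claw":1}
  ]
}}

```text
time: 10.52
tool_pos: [0.6271, 0.4073, 0.0185]
tool_rot: [0.0, 0.864, 0.503, 0.0]
contact_force: [0.1, -0.9, -0.2]
gripper_width: 0.803
grasp_force: 68.6
```

```bash
python3 - <<'E'
from h import *
im=chips(box=(100,200,280,360))
crop(im,120,230,260,335,5,"s6.png")
print(pl(manip.state()["tool_pos"]))
E
```

```text
914.0 [216. 286.] min [-0.054 -0.085] max [-0.003  0.055]
44.5 [149. 303.] min [-0.034  0.134] max [0.008 0.154]
31.5 [141. 293.] min [0.015 0.143] max [0.032 0.165]
[[0.01364728 0.12562747]]
```

View pics/s6.png

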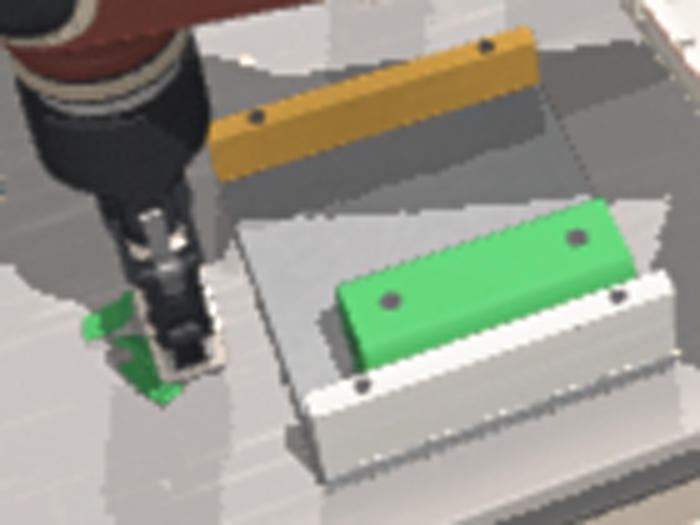

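All three chips are off the plate: the remaining green contours lie at plate y≥134 mm, past the 85 mm edge. The bar hasn't moved. Next I'll find a clear spot for the block.

```bash
python3 -c "
from h import *
c=np.array([[172,220],[110,230],[161,234],[270,264],[246,228]])
print(pl(onz(cam('scene'),c,.0)).round(3).tolist())"
```

```text
[[0.251, 0.02], [0.28, 0.184], [0.21, 0.061], [-0.005, -0.167], [0.139, -0.158]]
```

Request:
{"op": "send_rows", "data": {
  "increments": [
    {"dx":0,"dy":0,"dz":-0.05,"yaw":0,"claw":1},
    {"dx":0,"dy":0,"dz":-0.08,"yaw":0,"claw":1},
    {"dx":0,"dy":0,"dz":-0.08,"yaw":0,"claw":1}
  ]
}}

```text
time: 10.95
tool_pos: [0.6286, 0.4077, 0.0624]
tool_rot: [0.0, 0.864, 0.503, 0.003]
contact_force: [-0.4, 0.6, -0.6]
gripper_width: 0.802
grasp_force: 68.5
```

Request:
{"op": "send_rows", "data": {
  "increments": [
    {"dx":-0.006,"dy":0.05,"dz":0,"yaw":0,"claw":1},
    {"dx":-0.012,"dy":0.11,"dz":0,"yaw":0,"claw":1},
    {"dx":-0.012,"dy":0.15,"dz":0,"yaw":0,"claw":1},
    {"dx":-0.012,"dy":0.15,"dz":0.03,"yaw":0,"claw":1},
    {"dx":-0.012,"dy":0.15,"dz":0.07,"yaw":0,"claw":1},
    {"dx":-0.012,"dy":0.15,"dz":0.095,"yaw":0,"claw":1},
    {"dx":-0.012,"dy":0.15,"dz":0.102,"yaw":0,"claw":1},
    {"dx":-0.012,"dy":0.15,"dz":0.102,"yaw":0,"claw":1},
    {"dx":-0.012,"dy":0.15,"dz":0.102,"yaw":0,"claw":1}
  ]
}}

```text
time: 12.08
tool_pos: [0.6885, 0.3649, 0.0069]
tool_rot: [-0.0, 0.864, 0.503, -0.0]
contact_force: [0.0, 0.3, -0.4]
gripper_width: 0.801
grasp_force: 68.5
```

Request:
{"op": "send_rows", "data": {
  "increments": [
    {"dx":0,"dy":0,"dz":0,"yaw":0,"claw":-1},
    {"dx":0,"dy":0,"dz":0,"yaw":0,"claw":-1},
    {"dx":0,"dy":0,"dz":0,"yaw":0,"claw":-1},
    {"dx":0,"dy":0,"dz":0,"yaw":0,"claw":-1},
    {"dx":0,"dy":0,"dz":-0.05,"yaw":0,"claw":-1},
    {"dx":0,"dy":0,"dz":-0.15,"yaw":0,"claw":-1},
    {"dx":0,"dy":0,"dz":-0.25,"yaw":0,"claw":-1},
    {"dx":0,"dy":0,"dz":-0.3,"yaw":0,"claw":-1},
    {"dx":-0.05,"dy":-0.06,"dz":-0.3,"yaw":-0.12,"claw":-1},
    {"dx":-0.1,"dy":-0.12,"dz":-0.3,"yaw":-0.24,"claw":-1},
    {"dx":-0.15,"dy":-0.17,"dz":-0.3,"yaw":-0.36,"claw":-1},
    {"dx":-0.2,"dy":-0.23,"dz":-0.3,"yaw":-0.48,"claw":-1},
    {"dx":-0.254,"dy":-0.292,"dz":-0.3,"yaw":-0.6,"claw":-1},
    {"dx":-0.254,"dy":-0.292,"dz":-0.3,"yaw":-0.72,"claw":-1},
    {"dx":-0.254,"dy":-0.292,"dz":-0.3,"yaw":-0.84,"claw":-1},
    {"dx":-0.254,"dy":-0.292,"dz":-0.3,"yaw":-0.96,"claw":-1},
    {"dx":-0.254,"dy":-0.292,"dz":-0.3,"yaw":-1.0,"claw":-1},
    {"dx":-0.254,"dy":-0.292,"dz":-0.3,"yaw":-1.0,"claw":-1}
  ]
}}

```text
time: 14.32
tool_pos: [0.499, 0.3261, 0.1572]
tool_rot: [-0.0, 0.29, 0.957, -0.0]
contact_force: [-0.8, 0.0, 0.4]
gripper_width: 1.0
grasp_force: 0.0
```

Request:
{"op": "send_rows", "data": {
  "increments": [
    {"dx":0,"dy":0,"dz":0,"yaw":-0.047,"claw":-1},
    {"dx":0,"dy":0,"dz":0,"yaw":-0.047,"claw":-1},
    {"dx":0,"dy":0,"dz":0,"yaw":-0.047,"claw":-1}
  ]
}}

```text
time: 14.7
tool_pos: [0.4992, 0.3262, 0.1573]
tool_rot: [-0.0, 0.256, 0.967, -0.0]
contact_force: [-0.7, 0.0, -0.3]
gripper_width: 1.005
grasp_force: 0.0
```

```bash
python3 - <<'E'
from h import *
st=manip.state();print(st["time"],pl(st["tool_pos"]),st["tool_pos"],R.from_quat(np.roll(st["tool_rot"],-1)).as_matrix().round(4).tolist())
C=cam("wrist",st);im=manip.grab_frame("wrist");cv2.imwrite("pics/w7.png",im[:,:,::-1])
# green flat top face (brighter) and yellow rail
for lo,z in(((45,110,50),.062),((18,120,90),.044)):
  for c in mask(im,lo,(80 if z>.05 else 32,255,255),None,300)[:2]:
    b=cv2.boxPoints(cv2.minAreaRect(c));print(z,b.round(0).tolist(),pl(onz(C,b,z)).round(4).tolist())
C=cam("scene");im=manip.grab_frame("scene");cv2.imwrite("pics/s7.png",im[:,:,::-1])
m=cv2.inRange(im[:,:,:],np.array([150,150,140]),np.array([255,255,255]))
b=np.zeros_like(m);b[225:270,100:170]=1
for c in cv2.findContours(m*b,cv2.RETR_EXTERNAL,cv2.CHAIN_APPROX_NONE)[0]:
  if cv2.contourArea(c)>30:
    p=pl(onz(C,c[:,0],.026));print("blk?",cv2.contourArea(c),p.min(0).round(3),p.max(0).round(3))
E
```

```text
14.7 [[-0.05724442 -0.00825879]] [0.49918453 0.32619131 0.15725263] [[-0.8687, 0.4953, -0.0002], [0.4953, 0.8687, -0.0001], [0.0001, -0.0002, -1.0]]
0.062 [[177.0, 169.0], [367.0, 169.0], [367.0, 241.0], [177.0, 241.0]] [[-0.0851, -0.0721], [-0.0853, 0.0548], [-0.0338, 0.0586], [-0.0336, -0.0759]]
0.062 [[427.0, 291.0], [428.0, 245.0], [466.0, 246.0], [465.0, 292.0]] [[0.0058, 0.1058], [-0.0309, 0.1021], [-0.0302, 0.1291], [0.0065, 0.1339]]
0.044 [[184.0, 365.0], [382.0, 365.0], [382.0, 379.0], [184.0, 379.0]] [[0.0862, -0.0833], [0.0859, 0.0848], [0.1003, 0.086], [0.1006, -0.0843]]
blk? 52.5 [0.183 0.189] [0.224 0.219]
blk? 1278.5 [0.072 0.036] [0.234 0.185]
blk? 70.0 [0.239 0.189] [0.282 0.211]
```

The plate frame checks out: the yellow rail measures x 86 to 100 mm and y -83 to 86 mm, and the tool is square with the bar. Next I'll feel for the flat with the open fingertips.

Request:
{"op": "send_rows", "data": {
  "increments": [
    {"dx":0,"dy":0,"dz":0.08,"yaw":0,"claw":-1},
    {"dx":0,"dy":0,"dz":0.15,"yaw":0,"claw":-1},
    {"dx":0,"dy":0,"dz":0.19,"yaw":0,"claw":-1},
    {"dx":0,"dy":0,"dz":0.204,"yaw":0,"claw":-1},
    {"dx":0,"dy":0,"dz":0.204,"yaw":0,"claw":-1},
    {"dx":0,"dy":0,"dz":0.204,"yaw":0,"claw":-1}
  ]
}}

```text
time: 15.55
tool_pos: [0.5004, 0.3268, 0.057]
tool_rot: [0.001, 0.256, 0.967, 0.001]
contact_force: [0.4, -0.0, 0.0]
gripper_width: 1.0
grasp_force: 0.0
```

Request:
{"op": "send_rows", "data": {
  "increments": [
    {"dx":0,"dy":0,"dz":0.004,"yaw":0,"claw":-1},
    {"dx":0,"dy":0,"dz":0.006,"yaw":0,"claw":-1},
    {"dx":0,"dy":0,"dz":0.006,"yaw":0,"claw":-1}
  ]
}}

```text
time: 15.92
tool_pos: [0.4992, 0.3262, 0.0524]
tool_rot: [0.0, 0.256, 0.967, 0.0]
contact_force: [-0.9, 1.5, 0.3]
gripper_width: 1.001
grasp_force: 0.0
```

Request:
{"op": "send_rows", "data": {
  "increments": [
    {"dx":0,"dy":0,"dz":0.002,"yaw":0,"claw":-1},
    {"dx":0,"dy":0,"dz":0.004,"yaw":0,"claw":-1},
    {"dx":0,"dy":0,"dz":0.004,"yaw":0,"claw":-1}
  ]
}}

```text
time: 16.3
tool_pos: [0.4992, 0.3262, 0.0501]
tool_rot: [-0.0, 0.256, 0.967, -0.0]
contact_force: [0.0, -1.0, 0.6]
gripper_width: 0.999
grasp_force: 0.0
```

Request:
{"op": "send_rows", "data": {
  "increments": [
    {"dx":0,"dy":0,"dz":0.002,"yaw":0,"claw":-1},
    {"dx":0,"dy":0,"dz":0.002,"yaw":0,"claw":-1}
  ]
}}

```text
time: 16.55
tool_pos: [0.4992, 0.3262, 0.0492]
tool_rot: [-0.0, 0.256, 0.967, -0.0]
contact_force: [0.8, -0.9, 1.0]
gripper_width: 0.996
grasp_force: 0.0
```

Request:
{"op": "send_rows", "data": {
  "increments": [
    {"dx":0,"dy":0,"dz":0.002,"yaw":0,"claw":-1},
    {"dx":0,"dy":0,"dz":0.002,"yaw":0,"claw":-1}
  ]
}}

```text
time: 16.8
tool_pos: [0.4995, 0.3263, 0.0486]
tool_rot: [0.0, 0.256, 0.967, 0.0]
contact_force: [0.1, -0.3, 1.9]
gripper_width: 0.996
grasp_force: 0.9
```

Request:
{"op": "send_rows", "data": {
  "increments": [
    {"dx":0,"dy":0,"dz":0.002,"yaw":0,"claw":-1},
    {"dx":0,"dy":0,"dz":0.002,"yaw":0,"claw":-1}
  ]
}}

```text
time: 17.05
tool_pos: [0.4997, 0.3262, 0.0486]
tool_rot: [0.0, 0.255, 0.967, -0.0]
contact_force: [-2.3, -3.7, 7.6]
gripper_width: 1.001
grasp_force: 3.6
```

I felt the flat at TCP z=0.0487, which fits its 62 mm height, with about 4 N per mm of stiffness. Next I'll move behind the flat's rear edge, with the tips just above the aluminium rail, and push that edge forward.

Request:
{"op": "send_rows", "data": {
  "increments": [
    {"dx":0,"dy":0,"dz":-0.02,"yaw":0,"claw":-1},
    {"dx":0.03,"dy":0,"dz":-0.02,"yaw":0,"claw":-1},
    {"dx":0.066,"dy":0,"dz":-0.02,"yaw":0,"claw":-1},
    {"dx":0.066,"dy":0,"dz":-0.02,"yaw":0,"claw":-1},
    {"dx":0.066,"dy":0,"dz":-0.01,"yaw":0,"claw":-1},
    {"dx":0.066,"dy":0,"dz":-0.004,"yaw":0,"claw":-1},
    {"dx":0.066,"dy":0,"dz":-0.001,"yaw":0,"claw":-1},
    {"dx":0.066,"dy":0,"dz":-0.001,"yaw":0,"claw":-1},
    {"dx":0.066,"dy":0,"dz":-0.001,"yaw":0,"claw":-1}
  ]
}}

```text
time: 18.18
tool_pos: [0.4708, 0.3425, 0.0479]
tool_rot: [0.0, 0.256, 0.967, 0.0]
contact_force: [0.1, 0.9, -0.2]
gripper_width: 1.004
grasp_force: 0.0
```

```bash
python3 -c "
from h import *
s=manip.state();print(pl(s['tool_pos']),s['tool_pos'],s['contact_force'])"
```

```text
[[-0.08998431 -0.00816391]] [0.47079328 0.34249657 0.04790305] [ 0.10264139  0.91971108 -0.15313019]
```

Request:
{"op": "send_rows", "data": {
  "increments": [
    {"dx":0,"dy":0,"dz":0.001,"yaw":0,"claw":-1},
    {"dx":-0.004,"dy":0,"dz":0.001,"yaw":0,"claw":-1},
    {"dx":-0.008,"dy":0,"dz":0.001,"yaw":0,"claw":-1},
    {"dx":-0.012,"dy":0,"dz":0.001,"yaw":0,"claw":-1},
    {"dx":-0.016,"dy":0,"dz":0.001,"yaw":0,"claw":-1}
  ]
}}

```text
time: 18.8
tool_pos: [0.4777, 0.3385, 0.0474]
tool_rot: [0.0, 0.256, 0.967, 0.0]
contact_force: [0.5, 1.2, -0.1]
gripper_width: 1.001
grasp_force: 0.4
```

```bash
cat > b.py <<'E'
from h import *
s=manip.state();print(s["time"],pl(s['tool_pos']).round(4),s['tool_pos'][2].round(4),(s['contact_force'][:2]@EX).round(1),s['contact_force'].round(1))
im=manip.grab_frame("scene");C=cam("scene")
c=mask(im,(45,110,50),(80,255,255),(160,235,270,330),100)[0];p=pl(onz(C,c[:,0],.05));print("bar silh px mean",c[:,0].mean(0).round(1),"plate min/max",p.min(0).round(3),p.max(0).round(3))
E
python3 b.py
```

```text
18.8 [[-0.082  -0.0082]] 0.0474 -0.2 [ 0.5  1.2 -0.1]
bar silh px mean [219.8 287.2] plate min/max [-0.078 -0.058] [-0.034  0.03 ]
```

Request:
{"op": "send_rows", "data": {
  "increments": [
    {"dx":-0.004,"dy":0,"dz":0,"yaw":0,"claw":-1},
    {"dx":-0.008,"dy":0,"dz":0,"yaw":0,"claw":-1},
    {"dx":-0.012,"dy":0,"dz":0,"yaw":0,"claw":-1},
    {"dx":-0.016,"dy":0,"dz":0,"yaw":0,"claw":-1}
  ]
}}

```text
time: 19.35
tool_pos: [0.4849, 0.3347, 0.0497]
tool_rot: [0.0, 0.255, 0.967, -0.0]
contact_force: [-7.8, -2.9, 15.7]
gripper_width: 1.002
grasp_force: 7.0
```

```bash
python3 b.py
```

```text
19.35 [[-0.0739 -0.0079]] 0.0497 -5.4 [-7.8 -2.9 15.7]
bar silh px mean [216.2 288.2] plate min/max [-0.078 -0.077] [-0.024  0.059]
```

The fingertip climbed onto the flat's rear edge and the bar began to roll, but one trailing contact can't carry it all the way over. I'll straddle the bar along plate x with the fingers about 40 mm apart: the front finger drags the edge, and the trailing finger catches the bar from behind. First I'll check the height of the tote behind the rail.

Request:
{"op": "send_rows", "data": {
  "increments": [
    {"dx":0,"dy":0,"dz":-0.02,"yaw":0,"claw":-1},
    {"dx":0,"dy":0,"dz":-0.1,"yaw":0,"claw":-1},
    {"dx":0.026,"dy":0,"dz":-0.1,"yaw":0.12,"claw":0.06},
    {"dx":0.052,"dy":0,"dz":-0.1,"yaw":0.24,"claw":0.06},
    {"dx":0.052,"dy":0,"dz":-0.1,"yaw":0.36,"claw":0.06},
    {"dx":0.052,"dy":0,"dz":-0.1,"yaw":0.48,"claw":0.06},
    {"dx":0.052,"dy":0,"dz":-0.1,"yaw":0.6,"claw":0.06},
    {"dx":0.052,"dy":0,"dz":-0.1,"yaw":0.72,"claw":0.06},
    {"dx":0.052,"dy":0,"dz":-0.1,"yaw":0.84,"claw":0.06},
    {"dx":0.052,"dy":0,"dz":-0.1,"yaw":0.96,"claw":0.06},
    {"dx":0.052,"dy":0,"dz":-0.1,"yaw":1.0,"claw":0.06},
    {"dx":0.052,"dy":0,"dz":-0.1,"yaw":1.0,"claw":0.06}
  ]
}}

```text
time: 20.9
tool_pos: [0.4619, 0.3475, 0.0973]
tool_rot: [0.0, 0.846, 0.534, 0.0]
contact_force: [0.3, -0.2, 0.5]
gripper_width: 0.473
grasp_force: 0.0
```

Request:
{"op": "send_rows", "data": {
  "increments": [
    {"dx":0,"dy":0,"dz":0,"yaw":0.047,"claw":0.06},
    {"dx":0,"dy":0,"dz":0,"yaw":0.047,"claw":0.06},
    {"dx":0,"dy":0,"dz":0,"yaw":0.047,"claw":0.06}
  ]
}}

```text
time: 21.28
tool_pos: [0.4619, 0.3475, 0.0973]
tool_rot: [0.0, 0.864, 0.504, 0.0]
contact_force: [0.4, -1.0, -0.1]
gripper_width: 0.47
grasp_force: 0.0
```

```bash
python3 - <<'E'
from h import *
def ray(C,uv):
    K,E=C;d=E[:3,:3].T@np.linalg.inv(K)@np.r_[uv,1];return -E[:3,:3].T@E[:3,3],d/np.linalg.norm(d)
a,b=ray(cam("scene"),(280,335)),ray(cam("side"),(310,350))
A=np.c_[a[1],-b[1]];t=np.linalg.lstsq(A,b[0]-a[0],rcond=None)[0];print("tote corner",(a[0]+t[0]*a[1]).round(3),(b[0]+t[1]*b[1]).round(3))
st=manip.state();C=cam("wrist",st);im=manip.grab_frame("wrist")
w=cv2.resize(im,None,fx=.71,fy=.71);s=manip.grab_frame("scene")[225:330,150:270]
s=cv2.resize(s,None,fx=298/105,fy=298/105,interpolation=2)
cv2.imwrite("pics/m8.png",np.hstack([w,s])[:,:,::-1]);print(w.shape,s.shape)
print(st["time"],pl(st["tool_pos"]),st["tool_pos"],st["gripper_width"],st["tool_rot"].round(4),"tote?",pl([[.436,.372]]))
print(proj(C,np.c_[(O+[[0,0]])+np.outer([-.12,-.08],EX)+np.outer([-.008]*2,EY),[.11,.11]]).round(0))
E
```

```text
tote corner [0.317 0.329 0.025] [0.32  0.328 0.026]
(298, 398, 3) (298, 341, 3)
21.275 [[-0.1001981  -0.00826357]] [0.46187207 0.347471   0.09728917] 0.470018418399992 [0.     0.8639 0.5037 0.    ] tote? [[-0.1348247  0.0002227]]
[[222. 286.]
 [321. 286.]]
```

View pics/m8.png

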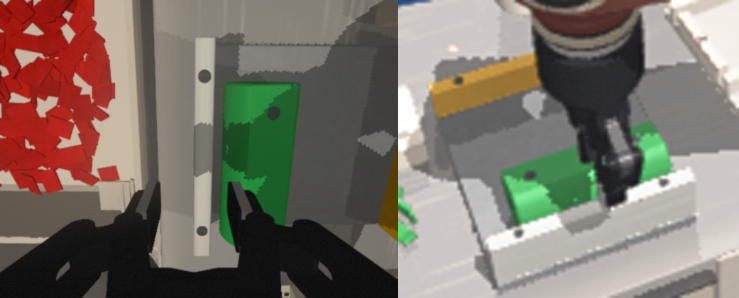

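The wrist half of this last picture shows the bar standing slightly off the rail, with its hole at about (273,113) in the half-scale picture, so it may have stayed partly rolled. I'll measure it numerically.

```bash
cat > m.py <<'E'
from h import *
def holes():
    st=manip.state();C=cam("wrist",st);im=manip.grab_frame("wrist")
    hsv=cv2.cvtColor(im,cv2.COLOR_RGB2HSV);g=cv2.inRange(hsv,(45,110,40),(80,255,255))
    n,l,s,_=cv2.connectedComponentsWithStats(g);k=1+np.argmax(s[1:,4]);x,y,w,h,a=s[k]
    cs,hi=cv2.findContours((l==k).astype(np.uint8),cv2.RETR_CCOMP,cv2.CHAIN_APPROX_NONE)
    H=[c[:,0].mean(0) for c,q in zip(cs,hi[0]) if q[3]>=0 and 20<cv2.contourArea(c)<900]
    print("t",st["time"],"tool",pl(st["tool_pos"]).round(4),st["tool_pos"][2].round(4),"bbox",s[k])
    for r in range(y+10,y+h-5,max(1,h//6)):
        c=np.where(l[r]==k)[0]
        if len(c): print(" row",r,"x at z.04:",pl(onz(C,[[c[0],r],[c[-1],r]],.04)).round(4).tolist())
    for p in H: print(" hole",p.round(0),"z62",pl(onz(C,p,.062)).round(4),"z58",pl(onz(C,p,.058)).round(4))
holes()
E
python3 m.py
```

```text
t 21.375 tool [[-0.1002 -0.0082]] 0.0973 bbox [  312   115   115   229 17498]
 row 125 x at z.04: [[-0.0746, 0.0515], [-0.0171, 0.0517]]
 row 163 x at z.04: [[-0.0744, 0.0307], [-0.0168, 0.0309]]
 row 201 x at z.04: [[-0.0747, 0.0087], [-0.0164, 0.0089]]
 row 239 x at z.04: [[-0.0744, -0.0147], [-0.0167, -0.0145]]
 row 277 x at z.04: [[-0.0747, -0.0397], [-0.0163, -0.0394]]
 row 315 x at z.04: [[-0.0737, -0.0663], [-0.0166, -0.0661]]
 hole [391. 159.] z62 [[-0.0408  0.0364]] z58 [[-0.0394  0.0358]]
```

The bar has stayed rolled by about 23° (centre at x≈-46.5 mm), so the trailing side is already exposed and no catching is needed. I'll turn back so the two spread fingers lie along the bar, lower the tips just above rail height behind it, and roll it by pushing.

Request:
{"op": "send_rows", "data": {
  "increments": [
    {"dx":0,"dy":0.01,"dz":0,"yaw":-0.12,"claw":-1},
    {"dx":0,"dy":0.02,"dz":0,"yaw":-0.24,"claw":-1},
    {"dx":0,"dy":0.024,"dz":0,"yaw":-0.36,"claw":-1},
    {"dx":0,"dy":0.024,"dz":0,"yaw":-0.48,"claw":-1},
    {"dx":0,"dy":0.024,"dz":0,"yaw":-0.6,"claw":-1},
    {"dx":0,"dy":0.024,"dz":0,"yaw":-0.72,"claw":-1},
    {"dx":0,"dy":0.024,"dz":0,"yaw":-0.84,"claw":-1},
    {"dx":0,"dy":0.024,"dz":0,"yaw":-0.96,"claw":-1},
    {"dx":0,"dy":0.024,"dz":0,"yaw":-1.0,"claw":-1},
    {"dx":0,"dy":0.024,"dz":0,"yaw":-1.0,"claw":-1}
  ]
}}

```text
time: 22.68
tool_pos: [0.4723, 0.3416, 0.0973]
tool_rot: [-0.0, 0.29, 0.957, -0.0]
contact_force: [0.0, 0.1, -0.1]
gripper_width: 0.997
grasp_force: 0.0
```

Request:
{"op": "send_rows", "data": {
  "increments": [
    {"dx":0,"dy":0,"dz":0.04,"yaw":-0.047,"claw":-1},
    {"dx":0,"dy":0,"dz":0.08,"yaw":-0.047,"claw":-1},
    {"dx":0,"dy":0,"dz":0.094,"yaw":-0.047,"claw":-1},
    {"dx":0,"dy":0,"dz":0.098,"yaw":-0.047,"claw":-1},
    {"dx":0,"dy":0,"dz":0.098,"yaw":-0.047,"claw":-1},
    {"dx":0,"dy":0,"dz":0.098,"yaw":-0.047,"claw":-1}
  ]
}}

```text
time: 23.42
tool_pos: [0.4728, 0.3418, 0.0491]
tool_rot: [0.001, 0.256, 0.967, 0.0]
contact_force: [-0.2, 0.6, 0.0]
gripper_width: 0.995
grasp_force: 0.0
```

```bash
python3 m.py
```

```text
t 23.425 tool [[-0.0879 -0.0077]] 0.0491 bbox [  146   289   255   109 21164]
 row 299 x at z.04: [[-0.0687, -0.0578], [-0.0689, 0.0426]]
 row 317 x at z.04: [[-0.0589, -0.059], [-0.0591, 0.0444]]
 row 335 x at z.04: [[-0.0487, -0.0643], [-0.049, 0.0492]]
 row 353 x at z.04: [[-0.0383, -0.0697], [-0.0385, 0.0547]]
 row 371 x at z.04: [[-0.0275, -0.0667], [-0.0277, 0.0522]]
 row 389 x at z.04: [[-0.0163, -0.0604], [-0.0165, 0.046]]
```

Request:
{"op": "send_rows", "data": {
  "increments": [
    {"dx":0,"dy":0,"dz":0.002,"yaw":0,"claw":-1},
    {"dx":-0.006,"dy":0,"dz":0.002,"yaw":0,"claw":-1},
    {"dx":-0.012,"dy":0,"dz":0.002,"yaw":0,"claw":-1},
    {"dx":-0.018,"dy":0,"dz":0.002,"yaw":0,"claw":-1},
    {"dx":-0.024,"dy":0,"dz":0.002,"yaw":0,"claw":-1},
    {"dx":-0.03,"dy":0,"dz":0.002,"yaw":0,"claw":-1},
    {"dx":-0.036,"dy":0,"dz":0.002,"yaw":0,"claw":-1}
  ]
}}

```text
time: 24.35
tool_pos: [0.4881, 0.3328, 0.0487]
tool_rot: [-0.0, 0.256, 0.967, -0.0]
contact_force: [-5.4, -1.9, 11.5]
gripper_width: 1.0
grasp_force: 5.6
```

```bash
cat > f.py <<'E'
from h import *
s=manip.state();C=cam("wrist",s);im=manip.grab_frame("wrist")
hsv=cv2.cvtColor(im,cv2.COLOR_RGB2HSV);g=cv2.inRange(hsv,(45,110,40),(80,255,255))
n,l,st,_=cv2.connectedComponentsWithStats(g);k=1+np.argmax(st[1:,4])
print(s["time"],pl(s["tool_pos"]).round(4),s["tool_pos"][2].round(4),"Fx",(s["contact_force"][:2]@EX).round(1),"Fz",s["contact_force"][2].round(1))
cx=-np.linalg.inv(C[1])[:3,:3]@np.zeros(3)+np.linalg.inv(C[1])[:3,3];px=pl(cx)[0,0]
x,y,w,h,_=st[k]
for c in range(x+int(.25*w),x+w,int(.25*w)):
    r=np.where(l[:,c]==k)[0]
    f=pl(onz(C,[c,r[-1]],.04))[0];a=np.arctan2(f[0]-px,cx[2]-.04)
    print(" col",c,"rows",r[0],r[-1],"front centre x",(f[0]-.028/np.cos(a)).round(4),"y",f[1].round(3))
print(" bbox",st[k],"y ends", pl(onz(C,[[x,y+h//2],[x+w,y+h//2]],.045))[:,1].round(3))
E
python3 f.py
```

```text
24.35 [[-0.0702 -0.008 ]] 0.0487 Fx -3.8 Fz 11.5
 col 194 rows 254 375 front centre x -0.0449 y -0.048
 col 271 rows 254 375 front centre x -0.045 y -0.009
 col 348 rows 254 375 front centre x -0.0451 y 0.031
 bbox [  117   254   308   123 28501] y ends [-0.08   0.063]
```

The tip grips the bar's surface, so the contact point must rise as the bar rolls. The force ratio confirms it, pointing through the ground contact line. I'll follow the rolling arc in short steps with light pressure.

Request:
{"op": "send_rows", "data": {
  "increments": [
    {"dx":0,"dy":0,"dz":-0.001,"yaw":0,"claw":-1},
    {"dx":-0.006,"dy":0,"dz":-0.003,"yaw":0,"claw":-1},
    {"dx":-0.012,"dy":0,"dz":-0.005,"yaw":0,"claw":-1},
    {"dx":-0.018,"dy":0,"dz":-0.0068,"yaw":0,"claw":-1},
    {"dx":-0.018,"dy":0,"dz":-0.0068,"yaw":0,"claw":-1}
  ]
}}

```text
time: 25.02
tool_pos: [0.4961, 0.3282, 0.0513]
tool_rot: [-0.0, 0.256, 0.967, 0.0]
contact_force: [-3.1, -0.8, 5.6]
gripper_width: 0.998
grasp_force: 3.1
```

```bash
python3 f.py
```

```text
25.025 [[-0.0609 -0.0081]] 0.0513 Fx -2.3 Fz 5.6
 col 193 rows 244 361 front centre x -0.041 y -0.048
 col 271 rows 244 360 front centre x -0.0416 y -0.009
 col 349 rows 244 361 front centre x -0.0412 y 0.031
 col 427 rows 286 286 front centre x -0.0795 y 0.066
 bbox [  115   244   313   118 28259] y ends [-0.082  0.065]
```

Request:
{"op": "send_rows", "data": {
  "increments": [
    {"dx":-0.007,"dy":0,"dz":-0.0018,"yaw":0,"claw":-1},
    {"dx":-0.014,"dy":0,"dz":-0.0034,"yaw":0,"claw":-1},
    {"dx":-0.02,"dy":0,"dz":-0.0046,"yaw":0,"claw":-1},
    {"dx":-0.026,"dy":0,"dz":-0.0054,"yaw":0,"claw":-1},
    {"dx":-0.032,"dy":0,"dz":-0.006,"yaw":0,"claw":-1}
  ]
}}

```text
time: 25.7
tool_pos: [0.5099, 0.3203, 0.0539]
tool_rot: [-0.0, 0.256, 0.967, 0.0]
contact_force: [-1.3, -1.0, 5.8]
gripper_width: 1.002
grasp_force: 2.6
```

```bash
python3 f.py
```

```text
25.7 [[-0.045 -0.008]] 0.0539 Fx -0.7 Fz 5.8
 col 192 rows 227 336 front centre x -0.0364 y -0.049
 col 271 rows 227 336 front centre x -0.0365 y -0.009
 col 350 rows 227 336 front centre x -0.0366 y 0.031
 col 429 rows 279 289 front centre x -0.0607 y 0.068
 bbox [  113   227   317   110 27857] y ends [-0.083  0.066]
```

Request:
{"op": "send_rows", "data": {
  "increments": [
    {"dx":-0.007,"dy":0,"dz":-0.0006,"yaw":0,"claw":-1},
    {"dx":-0.014,"dy":0,"dz":-0.001,"yaw":0,"claw":-1},
    {"dx":-0.021,"dy":0,"dz":-0.0012,"yaw":0,"claw":-1},
    {"dx":-0.028,"dy":0,"dz":-0.0012,"yaw":0,"claw":-1},
    {"dx":-0.035,"dy":0,"dz":-0.0012,"yaw":0,"claw":-1},
    {"dx":-0.042,"dy":0,"dz":-0.0012,"yaw":0,"claw":-1}
  ]
}}

```text
time: 26.5
tool_pos: [0.5284, 0.3099, 0.0546]
tool_rot: [0.0, 0.255, 0.967, 0.0]
contact_force: [-1.0, -1.7, 5.5]
gripper_width: 0.999
grasp_force: 2.6
```

```bash
python3 f.py
```

```text
26.5 [[-0.0238 -0.008 ]] 0.0546 Fx 0.0 Fz 5.5
 col 190 rows 206 318 front centre x -0.0241 y -0.049
 col 270 rows 206 318 front centre x -0.0242 y -0.009
 col 350 rows 206 318 front centre x -0.0243 y 0.031
 col 430 rows 245 290 front centre x -0.0387 y 0.069
 bbox [  110   205   323   115 31207] y ends [-0.083  0.066]
```

Request:
{"op": "send_rows", "data": {
  "increments": [
    {"dx":-0.007,"dy":0,"dz":0,"yaw":0,"claw":-1},
    {"dx":-0.014,"dy":0,"dz":0,"yaw":0,"claw":-1},
    {"dx":-0.021,"dy":0,"dz":0,"yaw":0,"claw":-1},
    {"dx":-0.028,"dy":0,"dz":0,"yaw":0,"claw":-1},
    {"dx":-0.034,"dy":0,"dz":0,"yaw":0,"claw":-1},
    {"dx":-0.034,"dy":0,"dz":0,"yaw":0,"claw":-1}
  ]
}}

```text
time: 27.3
tool_pos: [0.5431, 0.3015, 0.0545]
tool_rot: [0.0, 0.256, 0.967, 0.0]
contact_force: [-0.5, -1.1, 4.5]
gripper_width: 1.001
grasp_force: 2.6
```

```bash
python3 f.py
```

```text
27.3 [[-0.0068 -0.008 ]] 0.0545 Fx 0.1 Fz 4.5
 col 189 rows 191 307 front centre x -0.0128 y -0.049
 col 271 rows 191 307 front centre x -0.0129 y -0.009
 col 353 rows 191 307 front centre x -0.013 y 0.032
 col 435 rows 243 265 front centre x -0.034 y 0.07
 bbox [  107   189   329   119 34260] y ends [-0.083  0.067]
```

Request:
{"op": "send_rows", "data": {
  "increments": [
    {"dx":0,"dy":0,"dz":-0.016,"yaw":0,"claw":-1},
    {"dx":0.02,"dy":0,"dz":-0.016,"yaw":0,"claw":-1},
    {"dx":0.05,"dy":0,"dz":-0.016,"yaw":0,"claw":-1},
    {"dx":0.05,"dy":0,"dz":-0.016,"yaw":0,"claw":-1}
  ]
}}

```text
time: 27.85
tool_pos: [0.5192, 0.3145, 0.0616]
tool_rot: [-0.001, 0.255, 0.967, -0.0]
contact_force: [-0.4, -0.2, -0.2]
gripper_width: 1.003
grasp_force: 0.0
```

```bash
python3 f.py
```

```text
27.85 [[-0.0341 -0.0085]] 0.0616 Fx -0.3 Fz -0.2
 col 200 rows 251 355 front centre x -0.0092 y -0.047
 col 272 rows 251 355 front centre x -0.0094 y -0.009
 col 344 rows 251 355 front centre x -0.0096 y 0.03
 col 416 rows 273 281 front centre x -0.0499 y 0.064
 bbox [  128   246   290   110 24605] y ends [-0.081  0.064]
```

The bar holds still when released (centre x≈-9.5 mm, about 99°). Now for the second stroke from the top.

Request:
{"op": "send_rows", "data": {
  "increments": [
    {"dx":-0.016,"dy":0,"dz":0,"yaw":0,"claw":-1},
    {"dx":-0.016,"dy":0,"dz":0.008,"yaw":0,"claw":-1},
    {"dx":-0.016,"dy":0,"dz":0.0145,"yaw":0,"claw":-1},
    {"dx":-0.016,"dy":0,"dz":0.0165,"yaw":0,"claw":-1},
    {"dx":-0.016,"dy":0,"dz":0.0165,"yaw":0,"claw":-1}
  ]
}}

```text
time: 28.52
tool_pos: [0.5281, 0.3098, 0.0543]
tool_rot: [0.0, 0.256, 0.967, -0.0]
contact_force: [-0.2, -0.7, 2.0]
gripper_width: 1.001
grasp_force: 1.2
```

Request:
{"op": "send_rows", "data": {
  "increments": [
    {"dx":-0.007,"dy":0,"dz":0,"yaw":0,"claw":-1},
    {"dx":-0.014,"dy":0,"dz":0,"yaw":0,"claw":-1},
    {"dx":-0.021,"dy":0,"dz":0,"yaw":0,"claw":-1},
    {"dx":-0.028,"dy":0,"dz":0,"yaw":0,"claw":-1},
    {"dx":-0.035,"dy":0,"dz":0,"yaw":0,"claw":-1},
    {"dx":-0.035,"dy":0,"dz":0,"yaw":0,"claw":-1}
  ]
}}

```text
time: 29.28
tool_pos: [0.5435, 0.3011, 0.0544]
tool_rot: [-0.0, 0.256, 0.967, 0.0]
contact_force: [-2.9, -1.3, 6.7]
gripper_width: 0.999
grasp_force: 3.0
```

```bash
python3 f.py
```

```text
29.275 [[-0.0063 -0.0081]] 0.0544 Fx -1.9 Fz 6.7
 col 191 rows 221 325 front centre x -0.0031 y -0.049
 col 272 rows 221 325 front centre x -0.0032 y -0.008
 col 353 rows 221 325 front centre x -0.0033 y 0.033
 bbox [  110   210   324   117 28396] y ends [-0.083  0.067]
```

Request:
{"op": "send_rows", "data": {
  "increments": [
    {"dx":-0.007,"dy":0,"dz":0,"yaw":0,"claw":-1},
    {"dx":-0.014,"dy":0,"dz":0,"yaw":0,"claw":-1},
    {"dx":-0.021,"dy":0,"dz":0,"yaw":0,"claw":-1},
    {"dx":-0.028,"dy":0,"dz":0,"yaw":0,"claw":-1},
    {"dx":-0.028,"dy":0,"dz":0,"yaw":0,"claw":-1}
  ]
}}

```text
time: 29.95
tool_pos: [0.5557, 0.2942, 0.0544]
tool_rot: [-0.0, 0.256, 0.967, 0.0]
contact_force: [-1.6, -1.4, 6.6]
gripper_width: 1.003
grasp_force: 2.9
```

```bash
python3 f.py
```

```text
29.95 [[ 0.0077 -0.008 ]] 0.0544 Fx -0.7 Fz 6.6
 col 190 rows 192 312 front centre x 0.0041 y -0.049
 col 272 rows 192 312 front centre x 0.004 y -0.008
 col 354 rows 192 312 front centre x 0.0039 y 0.033
 bbox [  108   192   328   121 30504] y ends [-0.083  0.067]
```

Request:
{"op": "send_rows", "data": {
  "increments": [
    {"dx":-0.007,"dy":0,"dz":0,"yaw":0,"claw":-1},
    {"dx":-0.014,"dy":0,"dz":0,"yaw":0,"claw":-1},
    {"dx":-0.021,"dy":0,"dz":0,"yaw":0,"claw":-1},
    {"dx":-0.028,"dy":0,"dz":0,"yaw":0,"claw":-1},
    {"dx":-0.028,"dy":0,"dz":0,"yaw":0,"claw":-1}
  ]
}}

```text
time: 30.62
tool_pos: [0.5677, 0.2874, 0.0541]
tool_rot: [-0.0, 0.256, 0.967, 0.0]
contact_force: [-0.8, -1.6, 4.2]
gripper_width: 1.005
grasp_force: 2.3
```

```bash
python3 f.py
```

```text
30.625 [[ 0.0215 -0.008 ]] 0.0541 Fx 0.1 Fz 4.2
 col 188 rows 177 298 front centre x 0.0106 y -0.049
 col 271 rows 177 298 front centre x 0.0105 y -0.009
 col 354 rows 177 298 front centre x 0.0104 y 0.032
 col 437 rows 229 256 front centre x -0.0102 y 0.07
 bbox [  105   177   333   123 31652] y ends [-0.084  0.067]
```

Request:
{"op": "send_rows", "data": {
  "increments": [
    {"dx":0,"dy":0,"dz":-0.014,"yaw":0,"claw":-1},
    {"dx":0.02,"dy":0,"dz":-0.016,"yaw":0,"claw":-1},
    {"dx":0.044,"dy":0,"dz":-0.016,"yaw":0,"claw":-1},
    {"dx":0.044,"dy":0,"dz":-0.01,"yaw":0,"claw":-1},
    {"dx":0.044,"dy":0,"dz":0,"yaw":0,"claw":-1},
    {"dx":0.044,"dy":0,"dz":0.0005,"yaw":0,"claw":-1}
  ]
}}

```text
time: 31.42
tool_pos: [0.5488, 0.2983, 0.0543]
tool_rot: [0.0, 0.256, 0.967, 0.0]
contact_force: [-1.7, -1.5, 5.2]
gripper_width: 0.997
grasp_force: 2.5
```

```bash
python3 f.py
```

```text
31.425 [[-0.0003 -0.0079]] 0.0543 Fx -0.8 Fz 5.2
 col 213 rows 269 341 front centre x 0.0112 y -0.038
 col 272 rows 269 341 front centre x 0.0111 y -0.008
 col 331 rows 268 341 front centre x 0.0111 y 0.022
 col 390 rows 337 341 front centre x 0.011 y 0.052
 bbox [  154   268   239    74 16104] y ends [-0.064  0.05 ]
```

Request:
{"op": "send_rows", "data": {
  "increments": [
    {"dx":-0.006,"dy":0,"dz":0,"yaw":0,"claw":-1},
    {"dx":-0.012,"dy":0,"dz":0,"yaw":0,"claw":-1},
    {"dx":-0.018,"dy":0,"dz":0,"yaw":0,"claw":-1},
    {"dx":-0.024,"dy":0,"dz":0,"yaw":0,"claw":-1},
    {"dx":-0.03,"dy":0,"dz":0,"yaw":0,"claw":-1},
    {"dx":-0.03,"dy":0,"dz":0,"yaw":0,"claw":-1}
  ]
}}

```text
time: 32.22
tool_pos: [0.562, 0.2908, 0.0541]
tool_rot: [0.0, 0.256, 0.967, 0.0]
contact_force: [0.5, -1.6, 6.3]
gripper_width: 1.0
grasp_force: 2.7
```

```bash
python3 f.py
```

```text
32.225 [[ 0.0148 -0.0079]] 0.0541 Fx 1.2 Fz 6.3
 col 190 rows 207 250 front centre x -0.0194 y -0.047
 col 270 rows 207 250 front centre x -0.0195 y -0.009
 col 350 rows 207 250 front centre x -0.0196 y 0.029
 col 430 rows 249 290 front centre x -0.0003 y 0.069
 bbox [  110   207   323    90 14279] y ends [-0.082  0.066]
```

Request:
{"op": "send_rows", "data": {
  "increments": [
    {"dx":-0.006,"dy":0,"dz":0,"yaw":0,"claw":-1},
    {"dx":-0.012,"dy":0,"dz":0,"yaw":0,"claw":-1},
    {"dx":-0.018,"dy":0,"dz":0,"yaw":0,"claw":-1},
    {"dx":-0.024,"dy":0,"dz":0,"yaw":0,"claw":-1},
    {"dx":-0.024,"dy":0,"dz":0,"yaw":0,"claw":-1}
  ]
}}

```text
time: 32.9
tool_pos: [0.5712, 0.2847, 0.0529]
tool_rot: [-0.001, 0.256, 0.967, -0.0]
contact_force: [0.6, -0.5, 0.9]
gripper_width: 0.999
grasp_force: 0.0
```

```bash
sed -i 's/g=cv2.inRange(hsv,(45,110,40),(80,255,255))/g=cv2.morphologyEx(cv2.inRange(hsv,(45,110,40),(80,255,255)),cv2.MORPH_CLOSE,np.ones((19,1),np.uint8))/' f.py; python3 f.py
```

```text
32.9 [[ 0.0259 -0.0086]] 0.0529 Fx 0.7 Fz 0.9
 col 195 rows 209 325 front centre x 0.028 y -0.047
 col 273 rows 209 325 front centre x 0.0279 y -0.008
 col 351 rows 209 325 front centre x 0.0278 y 0.031
 col 429 rows 265 287 front centre x 0.0086 y 0.067
 bbox [  117   209   313   117 30875] y ends [-0.08   0.064]
```

The bar has tipped onto its flat: its centre is at x≈28 mm, as computed, and the white line is up. Now I'll go behind it, low, for the square push to the yellow rail.

Request:
{"op": "send_rows", "data": {
  "increments": [
    {"dx":0,"dy":0,"dz":-0.03,"yaw":0,"claw":-1},
    {"dx":0.03,"dy":0,"dz":-0.03,"yaw":0,"claw":-1},
    {"dx":0.08,"dy":0,"dz":-0.03,"yaw":0,"claw":-1},
    {"dx":0.106,"dy":0,"dz":-0.03,"yaw":0,"claw":-1},
    {"dx":0.106,"dy":0,"dz":-0.03,"yaw":0,"claw":-1},
    {"dx":0.106,"dy":0,"dz":0.02,"yaw":0,"claw":-1},
    {"dx":0.106,"dy":0,"dz":0.06,"yaw":0,"claw":-1},
    {"dx":0.106,"dy":0,"dz":0.084,"yaw":0,"claw":-1},
    {"dx":0.106,"dy":0,"dz":0.084,"yaw":0,"claw":-1},
    {"dx":0.106,"dy":0,"dz":0.084,"yaw":0,"claw":-1}
  ]
}}

```text
time: 34.2
tool_pos: [0.5264, 0.3114, 0.0124]
tool_rot: [0.0, 0.256, 0.967, 0.0]
contact_force: [-0.3, -0.3, -0.6]
gripper_width: 0.998
grasp_force: 0.0
```

```bash
python3 f.py
```

```text
34.2 [[-0.0263 -0.0077]] 0.0124 Fx -0.2 Fz -0.6
 col 210 rows 349 376 front centre x -0.0324 y -0.032
 col 273 rows 349 382 front centre x -0.03 y -0.007
 col 336 rows 349 376 front centre x -0.0325 y 0.017
 col 399 rows 357 358 front centre x -0.0395 y 0.041
 bbox [ 147  349  253   49 8158] y ends [-0.054  0.04 ]
```

Request:
{"op": "send_rows", "data": {
  "increments": [
    {"dx":-0.01,"dy":0,"dz":0,"yaw":0,"claw":-1},
    {"dx":-0.02,"dy":0,"dz":0,"yaw":0,"claw":-1},
    {"dx":-0.028,"dy":0,"dz":0,"yaw":0,"claw":-1},
    {"dx":-0.036,"dy":0,"dz":0,"yaw":0,"claw":-1},
    {"dx":-0.044,"dy":0,"dz":0,"yaw":0,"claw":-1},
    {"dx":-0.052,"dy":0,"dz":0,"yaw":0,"claw":-1},
    {"dx":-0.06,"dy":0,"dz":0,"yaw":0,"claw":-1},
    {"dx":-0.068,"dy":0,"dz":0,"yaw":0,"claw":-1},
    {"dx":-0.074,"dy":0,"dz":0,"yaw":0,"claw":-1},
    {"dx":-0.074,"dy":0,"dz":0,"yaw":0,"claw":-1}
  ]
}}

```text
time: 35.5
tool_pos: [0.5576, 0.2933, 0.0118]
tool_rot: [-0.001, 0.256, 0.967, 0.0]
contact_force: [-3.9, 2.7, 3.0]
gripper_width: 1.003
grasp_force: 2.1
```

```bash
python3 f.py
```

```text
35.5 [[ 0.0098 -0.0079]] 0.0118 Fx -4.8 Fz 3.0
 col 209 rows 314 376 front centre x 0.0033 y -0.032
 col 272 rows 314 382 front centre x 0.0056 y -0.008
 col 335 rows 314 376 front centre x 0.0032 y 0.016
 col 398 rows 354 360 front centre x -0.0031 y 0.04
 bbox [  146   314   254    84 16259] y ends [-0.054  0.038]
```

Request:
{"op": "send_rows", "data": {
  "increments": [
    {"dx":-0.004,"dy":0,"dz":0,"yaw":0,"claw":-1},
    {"dx":-0.008,"dy":0,"dz":0,"yaw":0,"claw":-1},
    {"dx":-0.008,"dy":0,"dz":0,"yaw":0,"claw":-1}
  ]
}}

```text
time: 35.92
tool_pos: [0.5611, 0.2912, 0.0118]
tool_rot: [-0.0, 0.256, 0.967, 0.0]
contact_force: [-4.2, 2.6, 3.1]
gripper_width: 0.998
grasp_force: 2.3
```

Request:
{"op": "send_rows", "data": {
  "increments": [
    {"dx":-0.004,"dy":0,"dz":0,"yaw":0,"claw":-1},
    {"dx":-0.004,"dy":0,"dz":0,"yaw":0,"claw":-1}
  ]
}}

```text
time: 36.17
tool_pos: [0.563, 0.2901, 0.0119]
tool_rot: [-0.0, 0.255, 0.967, 0.0]
contact_force: [-3.3, 3.1, 2.6]
gripper_width: 1.001
grasp_force: 2.3
```

The push force is about 5 N with some upward load, so I'll check that the bar still lies flat by locating the white line.

```bash
cat > wl.py <<'E'
from h import *
st=manip.state();print(pl(st["tool_pos"]).round(4))
for n in("scene","side"):
    im=manip.grab_frame(n);C=cam(n);hsv=cv2.cvtColor(im,cv2.COLOR_RGB2HSV)
    g=cv2.inRange(hsv,(45,90,30),(80,255,255));
    box=cv2.boundingRect(mask(im,(45,110,40),(80,255,255),(150,225,280,320),80)[0])
    hull=cv2.convexHull(np.argwhere(g[box[1]-15:box[1]+box[3]+15,box[0]-15:box[0]+box[2]+15])[:,::-1].astype(np.int32))+np.array([box[0]-15,box[1]-15])
    h=np.zeros_like(g);cv2.fillConvexPoly(h,hull.astype(np.int32),255)
    w=cv2.inRange(hsv,(0,0,120),(179,75,255))&cv2.erode(h,np.ones((3,3)))
    k,l,s,_=cv2.connectedComponentsWithStats(w);
    for i in np.argsort(-s[1:,4])[:3]+1:
        p=np.argwhere(l==i)[:,::-1];P=pl(onz(C,p,.062));print(n,s[i],"x",np.median(P[:,0]).round(4),"y",P[:,1].min().round(3),P[:,1].max().round(3),"slope",np.polyfit(P[:,1],P[:,0],1).round(4) if len(p)>5 else '')
    print(n,"hull plate z.045",pl(onz(C,hull[:,0],.045)).min(0).round(3),pl(onz(C,hull[:,0],.045)).max(0).round(3))
E
python3 wl.py; python3 f.py | head -1
```

```text
[[ 0.0161 -0.008 ]]
scene [188 271   2   3   4] x 0.002 y 0.038 0.042 slope 
scene [226 259   2   2   3] x 0.0033 y -0.057 -0.053 slope 
scene hull plate z.045 [ 0.01  -0.078] [0.065 0.059]
side [165 279   5  11  26] x -0.006 y 0.037 0.044 slope [-3.0142  0.1147]
side [218 259   3   8  13] x -0.0032 y -0.057 -0.049 slope [-2.1506 -0.1162]
side [155 262   4   4  11] x 0.0553 y 0.035 0.041 slope [-0.4938  0.0745]
side hull plate z.045 [-0.001 -0.082] [0.115 0.06 ]
36.275 [[ 0.0161 -0.008 ]] 0.0118 Fx -5.1 Fz 3.2
```

The white line is at x=55.3 mm, matching the bar centre (55 mm), so it lies flat. About 3 mm remain.

Request:
{"op": "send_rows", "data": {
  "increments": [
    {"dx":-0.003,"dy":0,"dz":0,"yaw":0,"claw":-1},
    {"dx":-0.006,"dy":0,"dz":0,"yaw":0,"claw":-1},
    {"dx":-0.006,"dy":0,"dz":0,"yaw":0,"claw":-1}
  ]
}}

```text
time: 36.7
tool_pos: [0.5655, 0.2886, 0.0118]
tool_rot: [-0.0, 0.256, 0.967, 0.0]
contact_force: [-4.7, 2.9, 3.8]
gripper_width: 0.998
grasp_force: 2.8
```

Request:
{"op": "send_rows", "data": {
  "increments": [
    {"dx":-0.002,"dy":0,"dz":0,"yaw":0,"claw":-1},
    {"dx":-0.002,"dy":0,"dz":0,"yaw":0,"claw":-1}
  ]
}}

```text
time: 36.95
tool_pos: [0.5655, 0.2887, 0.0118]
tool_rot: [-0.001, 0.256, 0.967, 0.0]
contact_force: [-8.3, 3.9, 4.2]
gripper_width: 0.998
grasp_force: 4.5
```

Request:
{"op": "send_rows", "data": {
  "increments": [
    {"dx":-0.002,"dy":0,"dz":0,"yaw":0,"claw":-1},
    {"dx":-0.002,"dy":0,"dz":0,"yaw":0,"claw":-1}
  ]
}}

```text
time: 37.2
tool_pos: [0.5655, 0.2886, 0.0118]
tool_rot: [-0.002, 0.256, 0.967, 0.0]
contact_force: [-10.9, 5.6, 6.5]
gripper_width: 1.005
grasp_force: 6.0
```

```bash
python3 wl.py; python3 f.py
```

```text
[[ 0.019 -0.008]]
scene [188 270   2   3   5] x 0.0053 y 0.037 0.041 slope 
scene [226 258   1   2   2] x 0.0057 y -0.055 -0.054 slope 
scene hull plate z.045 [ 0.013 -0.078] [0.069 0.058]
side [165 278   4  11  25] x -0.004 y 0.037 0.044 slope [-3.2532  0.1272]
side [217 258   3   9  16] x -0.0011 y -0.057 -0.047 slope [-2.1876 -0.1157]
side [155 261   4   4  11] x 0.0573 y 0.035 0.041 slope [-0.5674  0.0791]
side hull plate z.045 [ 0.001 -0.082] [0.088 0.06 ]
37.3 [[ 0.019 -0.008]] 0.0118 Fx -11.5 Fz 6.1
 col 209 rows 314 376 front centre x 0.0125 y -0.032
 col 272 rows 314 382 front centre x 0.0148 y -0.008
 col 335 rows 314 376 front centre x 0.0124 y 0.016
 col 398 rows 354 360 front centre x 0.0062 y 0.04
 bbox [  146   314   254    84 16192] y ends [-0.054  0.038]
```

The bar is firmly against the rail: the TCP is at 19.0 mm as predicted, and force is building without motion. I'll back off, rise clear and verify.

Request:
{"op": "send_rows", "data": {
  "increments": [
    {"dx":0.003,"dy":0,"dz":0,"yaw":0,"claw":-1},
    {"dx":0.006,"dy":0,"dz":0,"yaw":0,"claw":-1},
    {"dx":0.015,"dy":0,"dz":0,"yaw":0,"claw":-1},
    {"dx":0.04,"dy":0,"dz":0,"yaw":0,"claw":-1},
    {"dx":0.06,"dy":0,"dz":0,"yaw":0,"claw":-1},
    {"dx":0.07,"dy":0,"dz":-0.05,"yaw":0,"claw":-1},
    {"dx":0.07,"dy":0,"dz":-0.15,"yaw":0,"claw":-1},
    {"dx":0.07,"dy":0,"dz":-0.26,"yaw":0,"claw":-1},
    {"dx":0.07,"dy":0,"dz":-0.36,"yaw":0,"claw":-1},
    {"dx":0.07,"dy":0,"dz":-0.4,"yaw":0,"claw":-1},
    {"dx":0.07,"dy":0,"dz":-0.4,"yaw":0,"claw":-1},
    {"dx":0.07,"dy":0,"dz":-0.4,"yaw":0,"claw":-1},
    {"dx":0.07,"dy":0,"dz":-0.4,"yaw":0,"claw":-1}
  ]
}}

```text
time: 38.98
tool_pos: [0.5358, 0.3042, 0.2087]
tool_rot: [-0.002, 0.256, 0.967, -0.001]
contact_force: [-0.3, -0.6, -0.1]
gripper_width: 1.001
grasp_force: 0.0
```

```bash
python3 - <<'E'
from h import *
st=manip.state();C=cam("wrist",st);im=manip.grab_frame("wrist");cv2.imwrite("pics/w9.png",im[:,:,::-1])
print(st["time"],pl(st["tool_pos"]).round(3),st["tool_pos"][2],st["contact_force"].round(1))
hsv=cv2.cvtColor(im,cv2.COLOR_RGB2HSV)
g=cv2.morphologyEx(cv2.inRange(hsv,(45,110,40),(80,255,255)),cv2.MORPH_CLOSE,np.ones((25,1),np.uint8))
n,l,s,_=cv2.connectedComponentsWithStats(g)
for i in np.argsort(-s[1:,4])[:5]+1:
    x,y,w,h,a=s[i]
    if a<40: continue
    print("green",s[i],pl(onz(C,[[x,y],[x+w,y+h]],.034 if a>5000 else .004)).round(3).tolist())
k=1+np.argmax(s[1:,4]);x,y,w,h,a=s[k]
wm=cv2.inRange(hsv,(0,0,110),(179,80,255))&(l==k).astype(np.uint8)*255
p=np.argwhere(wm)[:,::-1]
if len(p)>10: P=pl(onz(C,p,.062));print("line",len(p),"x",np.median(P[:,0]),"y",P[:,1].min(),P[:,1].max(),"slope",np.polyfit(P[:,1],P[:,0],1))
for c in (x+20,x+w//2,x+w-20):
    r=np.where(l[:,c]==k)[0];q=np.where(cv2.inRange(hsv,(18,120,60),(32,255,255))[:,c])[0]
    print("col",c,r[0],r[-1],"yellow",q[[0,-1]] if len(q) else None, "front x@.044",pl(onz(C,[c,r[-1]],.044)).round(4))
C=cam("scene");im=manip.grab_frame("scene");m=cv2.inRange(cv2.cvtColor(im,cv2.COLOR_RGB2HSV),(0,0,120),(179,60,255))
print("block top should be near", proj(C,np.r_[O+.09*EX+.12*EY,.026]).round(0))
E
```

```text
38.975 [[-0.015 -0.009]] 0.20870059793820012 [-0.3 -0.6 -0.1]
green [ 201  231  147   59 8496] [[0.03, -0.077], [0.091, 0.064]]
green [ 414  167   34   63 1453] [[-0.026, 0.127], [0.039, 0.169]]
line 892 x 0.058885138065504244 y -0.055105611654962285 0.05433337224967181 slope [0.00864081 0.058796  ]
col 221 231 289 yellow [290 303] front x@.044 [[ 0.085  -0.0586]]
col 274 231 289 yellow [290 303] front x@.044 [[ 0.0847 -0.0082]]
col 328 232 289 yellow [290 304] front x@.044 [[0.0845 0.0431]]
block top should be near [[148. 266.]]
```

```bash
python3 - <<'E'
from h import *
st=manip.state();C=cam("wrist",st);im=cv2.imread("pics/w9.png")[:,:,::-1].copy()
u,v=proj(C,np.r_[O+.09*EX+.12*EY,.026])[0].astype(int);print(u,v)
for c in mask(im,(0,0,165),(179,70,255),(max(u-70,0),max(v-70,0),u+70,v+70),200):
    P=pl(onz(C,cv2.boxPoints(cv2.minAreaRect(c)),.026));print(P.round(3).tolist())
E
```

```text
401 284
[[0.081, 0.104], [0.053, 0.104], [0.056, 0.135], [0.085, 0.135]]
```

```bash
python3 -c "
from plant import manip
print(manip.job_done())"
```

```text
the job is handed in; nothing more can be done
None
```

I handed the job in at about 39 s: all three chips are off the plate, the block stands beside the plate's +y end, and the bar lies flat side down, snug and square (within about half a degree) against the yellow rail.

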